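# Lock the tape roll on its hub with the square key

### The arm

A 7-joint arm with a two-finger parallel gripper is mounted at the origin on the work surface; the furniture and walls round the work are solid. World frame = base frame: x ahead of the robot, y to its left, z up, the work surface at z = 0. Lengths are in m, angles in rad, forces in N, time in s.
With the tool pointing down it reaches from about 0.425 to 0.875 m from the base axis. Payload 9.9 kg.
Tool frame: the origin (TCP) lies at the very end of the fingers, on their centre line; the grasp point (between the pads) lies 19 mm behind it; z points along the fingers, y is the line along which they close (so a half turn about z gives the same grasp; the last joint's range is limited). The gripper opens to 85 mm and grips with 20 to 120 N. Pads are 22 mm wide; open, the fingers measure 114 mm over their backs; the gripper's body (76 mm by 85 mm) begins 54 mm behind the grasp point. The pads swing forward as they close: fully open they stand 13 mm farther back than shut.
Start: joints at [1.039, 0.576, 0.025, 1.437, -0.015, 1.129, -0.057], TCP at [0.292, -0.608, 0.231] pointing down, gripper open.
Joint ranges: [-2.76, 2.76], [-0.34, 2.15], [-1.52, 1.57], [0.19, 2.46], [-1.09, 4.23], [0.17, 1.99], [-2.82, 2.82]. Speed limits (rad/s): [2.22, 2.22, 3.01, 3.01, 3.14, 3.14, 3.14].

### API

Orientations are given as a unit quaternion [w, x, y, z].
In Python, from station import * gives the robot as it stands. The module is installed in compiled form; this text tells all that it offers.
- The arm moves only by the tool play_rows, never from a script. Its argument "commands" is a list that holds one entry, the list of rows, each a list of 7 numbers: the opening in per cent of the stroke, from 0 (shut) to 100 (fully open), then the shift along the tool's x, y, z in cm, then the turn, a rotation vector about the tool's x, y, z in degrees. In form: [[[gripper, dx, dy, dz, wx, wy, wz], ...]]. A call has 1 to 8 rows; each row shifts and turns the commanded pose from where the row before left it, along the tool's axes as they then stand; what a row does not reach is not made up. A row lasts 1/8 s, in which the tool goes at most 62.5 mm and 10.7 degrees, less where a joint would pass 70% of its speed; a pose out of reach is approached as far as the arm can. A call with a gripper value outside its range is refused whole. The fingers move at their own pace and stop on an object; "squeeze" is the grip in N (left out, the last holds). Time passes only in rows, so rows that do not move let the fingers close. It gives the time, the measured TCP pose, the force, the opening and the grip force at its end, in the units of the state.
- sense(): the state, without advancing time (a new reading comes with each control period).
- read_camera(name): name is "scene" or "side" or "wrist"; returns a dict with "frame" (400x640x3 uint8, blue, green, red), "fov_y" (degrees; the focal length in pixels is half the picture's height over the tangent of half this angle, whatever the lens; pixels are square), "cx", "cy" (the principal point, pixels), "k1" (the pictures are not rectified: a ray, as slopes to the right and down, at radius r is drawn at 1 + k1 r^2 times it, then the intrinsics apply), "world_from_camera" (4x4, takes a point from camera to world coordinates). Camera axes: x right, y down, z forward; pixel columns grow to the right and rows downward; lengths in m; the calibration is good to about 2 mm. A picture is of the moment at which its call begins. There is no depth.
- hand_in(): hands the job in; it is judged then, once.
The state is a dict: "t": time; "joint_positions": joint angles; "dq": joint speeds; "tau": joint torques, N m; "tool_pos": TCP position; "eef_rot": TCP orientation; "wrist_force": force on the tool from outside, world axes, zero at the start; "moment": the same for the moment, N m; "grip_width": opening from 0.0 (shut) to 1.0 (fully open); "grip_force": force on a finger pad.
Only numpy, scipy, OpenCV 4.12 (cv2) and the standard library are available. Lean on these libraries where they do the work, as an engineer would, in place of code of your own. Each camera call takes 0.05 s, during which the arm holds its last target. There are 200 camera calls.

### The job

Lock the roll of packing tape on its hub: take the square-drive key out of its leaning rest, seat its square end deep in the square recess in the middle of the hub, and with it turn the lock clockwise (seen from above) until it stops. Then put the key back fully home in its rest and let go of it. Leave the tape roll on the hub, and do not knock the label roll, the small carton or the glue stick about.

Things in the scene. Friction and masses are not known exactly. Their poses are not given: they have to be found in the camera images.
- hub_mouth (a point): Centre of the mouth of the square recess (vertical, 18 mm square, 24 mm deep) in the captive steel lock, flush in the 67 mm aluminium drum of the fixed tape hub, 64 mm above the bench. z up. How the square stands about its axis differs every time and is not told by these axes: feel it (press with a few N and turn the key until it drops in; repeats every 90 degrees) or see it.
- lock (a joint): How far the lock is turned clockwise seen from above, rad: starts at 0 (open, at a stop, so it does not go counter-clockwise), stops at 1.2 (locked). Friction 0.12 N m; stays where it is left. Pushes three jaws out into the tape's core. Tells nothing of how the square recess stands.
- tape_center (a point): Centre of the brown roll of packing tape, 116 mm across, 48 mm high, lying flat on the hub's base round the drum, loose.
- key_center (a point): Middle of the key, 155 mm long, 0.16 kg, in its rest. z: from tip to handle end. From the tip: round pilot 7 mm long, 15 mm across, its first 4 mm a cone from 9 mm across; steel square 16 mm wide, 18 mm long; round shaft 15 mm across up to 75 mm; black handle 28 mm square, 80 mm long. Tip 77.5 mm along -z, handle's middle 37.5 mm along +z; flats of handle and square parallel to x and y.
- key_tip (a point): Centre of the tip (end of the pilot) of the key; same axes as key_center. In the recess of the hub the key is seated when the tip is 24 mm below the mouth; while the pilot alone is in and the square stands on the rim, it is 7 mm below.
- rest_mouth (a point): Centre of the mouth of the bore in the fixed key rest, a grey block 56 mm square on a base plate. z points up out of the bore, leaning 30 degrees from vertical to the robot's side; x and y are parallel to the bore's sides. Bore 20.5 mm square, 80 mm deep, 2 mm chamfer; mouth about 93 mm above the bench.
- rest_home (a point): Where the middle of the key (key_center) is when the key is home in the rest, its handle's foot on the block and its tip 75 mm down the bore; axes as rest_mouth.
- label_roll_center (a point): Centre of a loose roll of white labels standing on end, 85 mm across, 64 mm high: bystander.
- carton_center (a point): Centre of a loose small brown carton, 55 x 105 x 35 mm: bystander.
- glue_center (a point): Centre of a loose glue stick standing upright, 28 mm across, 95 mm high: bystander.
Mind the look-alikes: they are no part of the job. Of the things like the part that bears tape_center, leave any that is green or orange; of the rest the larger one is meant.

How it is judged:
On the way, in this order (a step that is already met when the one before it is completed fails the run):
1. the key's square is seated in the recess of the lock (tip at least 14 mm below the mouth, within 5 mm of its axis, key within 9 degrees of vertical) while the lock is still open (under 0.4 rad) (horizontal distance between key_tip and hub_mouth below 0.005 m and z of key_tip in the frame of hub_mouth below -0.014 m and angle between key_tip's own z axis and vertical below 0.16 rad and value of joint lock below 0.4 rad), for 0.1 s.
2. the lock is turned to beyond 1.08 rad with the key in the recess (tip at least 10 mm below the mouth) (value of joint lock above 1.08 rad and horizontal distance between key_tip and hub_mouth below 0.006 m and z of key_tip in the frame of hub_mouth below -0.01 m), for 0.1 s.
At the end, for the whole second after the job is handed in: The lock stands beyond 1.08 rad (its stop is at 1.2), the key is back in its rest with its middle within 10 mm of the home point and its axis within 7 degrees of the bore's, released, and the tape roll still lies on the hub (centre within 10 mm of the hub's axis, less than 45 mm above the bench) (value of joint lock above 1.08 rad and distance between key_center and rest_home below 0.01 m and angle between the z axis of key_center and the z axis of rest_home, either way round below 0.12 rad and horizontal distance between tape_center and hub_mouth below 0.01 m and height (world z) of tape_center below 0.045 m and velocity of joint lock below 0.05 rad/s); the robot touches nothing.
It fails at once if the label roll, the carton or the glue stick is moved by more than 30 mm (distance of any of label_roll_center, carton_center, glue_center from where it was at the start of the episode above 0.03 m).
It fails at once if the tape roll is moved by more than 30 mm (distance of tape_center from where it was at the start of the episode above 0.03 m).
It also fails if it takes over 61 s, if anything falls off the work surface, if the arm or the gripper's body presses on something with over 40 N, if the wrist force passes 120 N, or if a joint passes its speed limit or range.

## Working session

There is one attempt and no reset: what is moved stays moved. The work goes in short steps, Python scripts to look and compute and a tool call to move; the robot and the scene stay as the last step left them, time stands still between calls to the robot, and variables do not carry over. Pictures are saved under pics/ and viewed, at most 10 in all, crops included, and the job is handed in when it is done.

Besides the shell and the picture viewer there is one more tool, called by a JSON object that holds its "op" and its "data". play_rows: Moves the arm, as the interface text tells. Its arguments: {"type":"object","properties":{"commands":{"type":"array"},"squeeze":{"type":"number"}},"required":["commands"]}

```bash
mkdir -p pics
python3 - <<'E'
from station import *
import cv2
for n in("scene","side"):
    r=read_camera(n); cv2.imwrite(f"pics/{n}0.png",r["frame"]); print(n,r["fov_y"],r["cx"],r["cy"],r["k1"],r["world_from_camera"])
print(sense())
E
```

```text
scene 53.59755310603235 319.64572455447274 192.34844125613034 -0.03733893561799268 [[ 0.76127413 -0.26754804  0.59066043 -0.24358242]
 [-0.64809713 -0.34313871  0.679872   -0.68739035]
 [ 0.02078004 -0.9003743  -0.43461974  0.62109104]
 [ 0.          0.          0.          1.        ]]
side 47.46802047328062 305.75113860068205 193.57204560272342 -0.0956907331283336 [[-0.85845955  0.31382552 -0.40566088  1.20636475]
 [ 0.51281375  0.51237705 -0.68883366  1.38741606]
 [-0.00832226 -0.79936431 -0.60078901  1.17385366]
 [ 0.          0.          0.          1.        ]]
{'t': 0.1, 'joint_positions': array([ 1.03921588,  0.57643799,  0.02483991,  1.43782171, -0.01500908,
        1.12897844, -0.05648765]), 'dq': array([ 7.63603152e-06, -1.99603327e-03,  4.97156693e-04, -2.43463469e-03,
        3.74136429e-04, -6.45023008e-04, -2.45953374e-05]), 'tau': array([ 5.47888732e-03, -7.67302823e+01,  2.25782767e+00, -2.86606872e+01,
        1.58791785e-02,  8.64850619e-03,  9.16246492e-07]), 'tool_pos': array([ 0.29209354, -0.6080874 ,  0.23053627]), 'eef_rot': array([-7.04808155e-04,  9.75035600e-01,  2.22047394e-01, -1.92271039e-04]), 'wrist_force': array([ 0.39943547, -0.43060484,  0.29143787]), 'moment': array([ 0.03454886,  0.02398838, -0.03208506]), 'grip_force': 0.0, 'grip_width': 0.9961747216680619}
```

View pics/scene0.png

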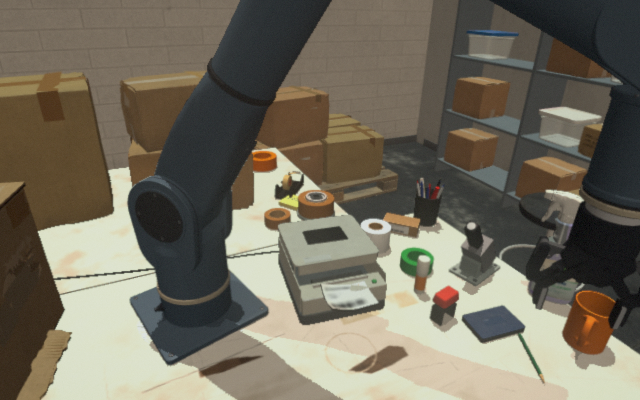

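View pics/side0.png

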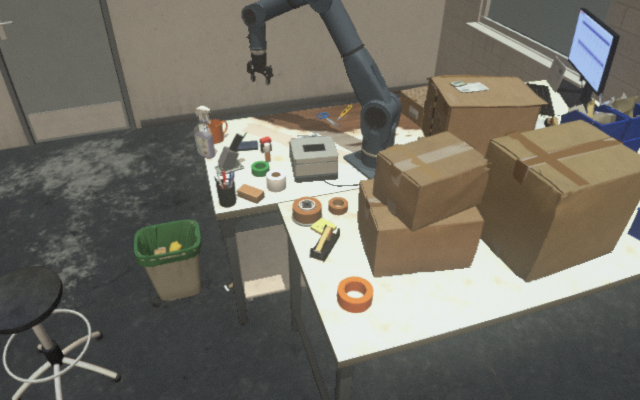

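The scene view shows the leaning grey rest with the black-handled key at (477,245). Tape-like things are the brown roll with the metal hub at (317,203), a smaller brown roll at (277,217), a green one at (417,261) and an orange one at (264,160). The larger brown roll is the one meant. In the side view it is at (307,210) and the rest at (230,155). I'll confirm with a crop and write helpers.

```bash
cat > h.py <<'E'
from station import *
import numpy as np, cv2
from scipy.spatial.transform import Rotation as R
def cam(n):
    r=read_camera(n); h=r["frame"].shape[0]; r["f"]=h/2/np.tan(np.radians(r["fov_y"]/2)); return r
def ray(c,u,v):
    d=np.array([(u-c["cx"])/c["f"],(v-c["cy"])/c["f"]]); s=d.copy()
    for _ in range(20): s=d/(1+c["k1"]*(s@s))
    T=c["world_from_camera"]; w=T[:3,:3]@np.array([s[0],s[1],1]); return T[:3,3],w/np.linalg.norm(w)
def plane(c,u,v,z):
    o,d=ray(c,u,v); return o+d*(z-o[2])/d[2]
def proj(c,p):
    T=c["world_from_camera"]; q=T[:3,:3].T@(np.array(p)-T[:3,3]); s=q[:2]/q[2]; s=s*(1+c["k1"]*(s@s))
    return s*c["f"]+[c["cx"],c["cy"]]
def tri(*rs):
    A=0;b=0
    for o,d in rs:
        M=np.eye(3)-np.outer(d,d); A=A+M; b=b+M@o
    p=np.linalg.solve(A,b); return p,[np.linalg.norm((np.eye(3)-np.outer(d,d))@(p-o)) for o,d in rs]
def rot(s=None):
    q=(s or sense())["eef_rot"]; return R.from_quat([q[1],q[2],q[3],q[0]])
E
python3 - <<'E'
from h import *
s=cv2.imread("pics/scene0.png");d=cv2.imread("pics/side0.png")
a=cv2.resize(s[180:300,260:520],(780,360),interpolation=cv2.INTER_CUBIC)
b=cv2.resize(d[120:230,195:355],(320,220),interpolation=cv2.INTER_CUBIC)
c=cv2.resize(d[120:200,200:260],(300,220))
o=np.zeros((590,780,3),np.uint8);o[:360]=a;o[365:585,:320]=b
e=cv2.resize(d[190:230,280:330],(275,220));f=cv2.resize(d[130:180,215:250],(154,220))
o[365:585,330:605]=e;o[365:585,615:769]=f
cv2.imwrite("pics/crop0.png",o)
c=cam("scene")
print(plane(c,317,197,.056),plane(c,477,235,.16),plane(c,475,272,0))
E
```

```text
[0.49546914 0.17568554 0.056     ] [ 0.51868895 -0.34992362  0.16      ] [ 0.61056648 -0.32612213  0.        ]
```

View pics/crop0.png

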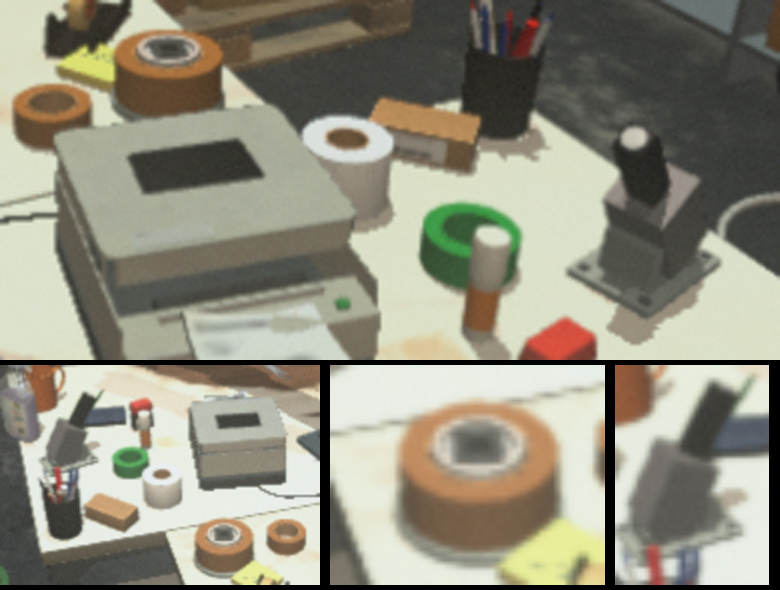

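The crop confirms it: the larger brown roll at scene (317,197) has the light steel hub with a dark square recess, while the smaller one at (277,217) has no hub. The key stands in the rest and leans toward the robot, with its handle end at scene (471,226) and side (239,136).

Run:
```python
from h import *
c=cam("scene");s=cam("side")
p,e=tri(ray(c,471.3,226),ray(s,239.3,136));print("handle end",p,e)
q,e=tri(ray(c,316.2,196.5),ray(s,306.3,204.5));print("hub",q,e, plane(c,316.2,196.5,.064),plane(s,306.3,204.5,.064))
# base plate corners scene at z~0.008
for uv in((449.5,270),(466,282.5+1),(500,267.5)): print(uv,plane(c,*uv,.006))
for n,r in(("tool",rot().as_matrix()),): print(r)
w=cam("wrist");print(w["fov_y"],rot().as_matrix().T@(w["world_from_camera"][:3,3]-sense()["tool_pos"]),rot().as_matrix().T@w["world_from_camera"][:3,:3])
```

```text
handle end [ 0.552041   -0.31490972  0.15352799] [np.float64(0.0024661581073949813), np.float64(0.002466158107395099)]
hub [0.48972822 0.17337325 0.06040684] [np.float64(0.0002786656135507521), np.float64(0.00027866561355073365)] [0.48529708 0.16774968 0.064     ] [0.49184366 0.17749551 0.064     ]
(449.5, 270) [ 0.55809796 -0.28247713  0.006     ]
(466, 283.5) [ 0.54219083 -0.33998403  0.006     ]
(500, 267.5) [ 0.67192272 -0.36193932  0.006     ]
[[ 9.01373760e-01  4.33041829e-01 -3.43927057e-04]
 [ 4.33041966e-01 -9.01373479e-01  7.12192071e-04]
 [-1.59777104e-06 -7.90886094e-04 -9.99999687e-01]]
64.0075426397785 [ 0.06461908  0.00049983 -0.14318464] [[ 1.79068841e-04 -9.65975401e-01 -2.58633897e-01]
 [ 9.99999750e-01  3.50025428e-04 -6.14950937e-04]
 [ 6.84555918e-04 -2.58633722e-01  9.65975222e-01]]
```

```bash
cat >> h.py <<'E'
def axis(th,tilt=30): # key axis (up) leaning to robot, th=azimuth of outward direction, deg
    t=np.radians(th);k=np.radians(tilt);return np.array([-np.sin(k)*np.cos(t),-np.sin(k)*np.sin(t),np.cos(k)])
def toolR(zdir,yaz): # tool z along zdir, tool y close to azimuth yaz deg
    z=zdir/np.linalg.norm(zdir);y=np.array([np.cos(np.radians(yaz)),np.sin(np.radians(yaz)),0]);y-=z*(z@y);y/=np.linalg.norm(y)
    return np.column_stack([np.cross(y,z),y,z])
def go(p,Rt): # shift first (present tool axes, cm), then turn (deg, tool axes)
    s=sense();R0=rot(s).as_matrix();d=R0.T@(np.array(p)-s["tool_pos"])*100;w=R.from_matrix(R0.T@Rt).as_rotvec(degrees=True)
    print("shift cm",d.round(2),"turn",w.round(1),"|w|",np.linalg.norm(w).round(1),"rows",max(np.linalg.norm(d)/6.25,np.linalg.norm(w)/10.7).round(1))
E
python3 - <<'E'
from h import *
a=axis(-10);go(np.array([.552,-.315,.155])+.13*a,toolR(-a,-100))
E
```

```text
shift cm [ 30.84 -18.98  -3.65] turn [-9.4 29.  34.8] |w| 46.3 rows 5.8
```

{"op": "play_rows", "data": {"commands": [[[100,5.1,-3.15,-0.6,0,0,0],[100,5.1,-3.15,-0.6,0,0,0],[100,5.1,-3.15,-0.6,0,0,0],[100,5.1,-3.15,-0.6,0,0,0],[100,5.1,-3.15,-0.6,0,0,0],[100,5.1,-3.15,-0.6,0,0,0],[100,0,0,0,-1.9,5.8,7],[100,0,0,0,-1.9,5.8,7]]]}}

```text
t: 1.3
tool_pos: [0.4873, -0.3048, 0.2675]
eef_rot: [0.01, 0.989, 0.1, 0.107]
wrist_force: [0.9, -0.1, -0.5]
grip_width: 0.999
grip_force: 0.0
```

{"op": "play_rows", "data": {"commands": [[[100,0,0,0,-1.9,5.8,7],[100,0,0,0,-1.9,5.8,7],[100,0,0,0,-1.9,5.8,7],[100,0,0,0,0,0,0],[100,0,0,0,0,0,0]]]}}

```text
t: 1.92
tool_pos: [0.487, -0.3059, 0.2679]
eef_rot: [0.024, 0.962, -0.084, 0.258]
wrist_force: [0.3, 0.5, 1.3]
grip_width: 0.999
grip_force: 0.0
```

Run:
```python
from h import *
w=cam("wrist");cv2.imwrite("pics/w1.png",w["frame"]);s=sense()
print(s["t"],s["tool_pos"],s["joint_positions"].round(3),rot().as_matrix())
for p in ([.552,-.315,.155],np.array([.552,-.315,.155])-.08*axis(-10)): print(proj(w,p))
```

```text
1.975 [ 0.48732816 -0.3059485   0.26795395] [ 0.683  0.205 -0.088  2.095 -0.497  0.402 -0.728] [[ 0.85282401 -0.17453792  0.49216636]
 [-0.14968447 -0.9846461  -0.08981431]
 [ 0.5002857   0.00292614 -0.86585545]]
[315.64333613 191.14428982]
[316.30672735 174.65061996]
```

View pics/w1.png

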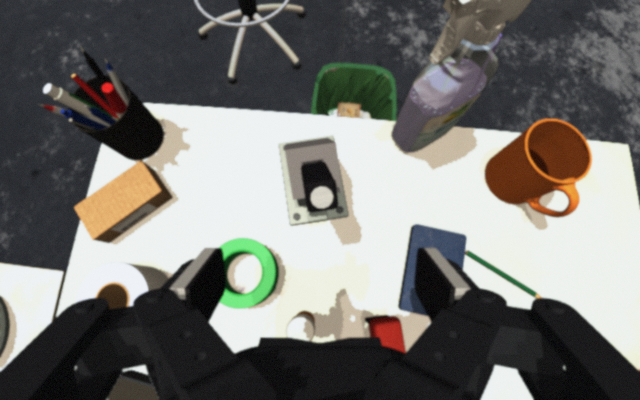

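The wrist view shows the rest plate with corners at about (279,141), (333,137), (347,216) and (291,223). The block and handle lie inside it, and the light handle end disk is at (321,197).

Run:
```python
from h import *
w=cam("wrist");c=cam("scene");s=cam("side")
g=cv2.cvtColor(w["frame"],cv2.COLOR_BGR2GRAY)
m=np.zeros_like(g);m[180:215,303:338]=(g[180:215,303:338]>110)
n,l,st,ce=cv2.connectedComponentsWithStats(m);print([(st[i],ce[i]) for i in range(1,n) if st[i][4]>30])
P=[plane(w,*uv,.008) for uv in((279,141),(333,137),(347,216),(291,223))];P=np.array(P);print(P)
for i in range(4): d=P[(i+1)%4]-P[i];print(np.degrees(np.arctan2(d[1],d[0])),np.linalg.norm(d))
print("center",P.mean(0))
print(plane(w,321,197,.162),plane(c,471.3,226,.162),plane(s,239.3,136,.162))
print(tri(ray(w,321,197),ray(c,471.3,226),ray(s,239.3,136)))
cv2.imwrite("pics/w1c.png",cv2.resize(w["frame"][120:240,250:370],(600,600),interpolation=cv2.INTER_CUBIC))
```

```text
[(array([310, 187,  24,  22, 412], dtype=int32), array([321.3592233 , 197.57524272])), (array([303, 207,   7,   8,  41], dtype=int32), array([305.24390244, 211.09756098])), (array([327, 211,  11,   4,  36], dtype=int32), array([331.69444444, 212.72222222]))]
[[ 0.67841565 -0.28264781  0.008     ]
 [ 0.67117746 -0.35945754  0.008     ]
 [ 0.55470924 -0.35646422  0.008     ]
 [ 0.55830405 -0.2815876   0.008     ]]
-95.38338635119219 0.07715002442628305
178.52778038350922 0.11650668269678895
87.25135041599793 0.07496286360921918
-0.5057282184817896 0.12011627673199816
center [ 0.6156516 -0.3200393  0.008    ]
[ 0.54440472 -0.31837104  0.162     ] [ 0.54141076 -0.3219478   0.162     ] [ 0.55690429 -0.29707803  0.162     ]
(array([ 0.54919334, -0.31746956,  0.15322076]), [np.float64(0.0027042571136448542), np.float64(0.0036494295553573565), np.float64(0.003003451415827674)])
```

View pics/w1c.png

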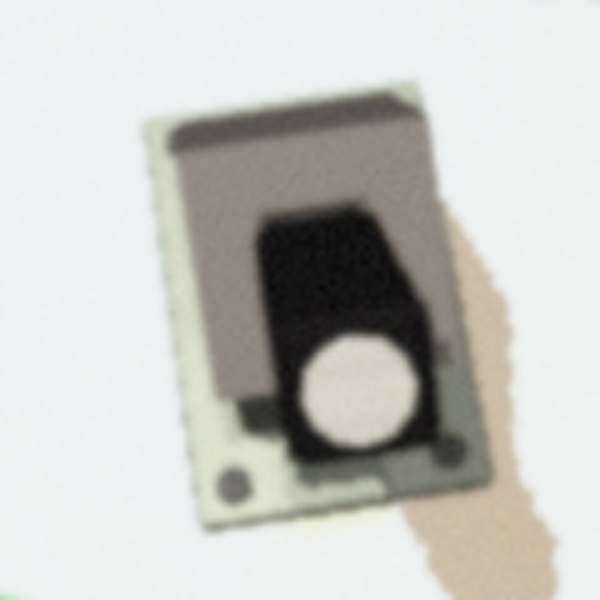

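The crop gives the plate corners at about (278.6,144.4), (332.6,136.8), (348.4,216.8) and (291.4,225.4). The block top's back edge runs from (286,150) to (335,143.6), its front-left corner is at (293.6,200), and the handle end disk is at (321.4,197.5).

Run:
```python
from h import *
w=cam("wrist");f=lambda a:np.degrees(np.arctan2(a[1],a[0]))
P=np.array([plane(w,*uv,.008) for uv in((278.6,144.4),(332.6,136.8),(348.4,216.8),(291.4,225.4))])
for i in range(4): d=P[(i+1)%4]-P[i];print(f(d),np.linalg.norm(d))
print(P.mean(0))
a,b,c=plane(w,286,150,.107),plane(w,335,143.6,.107),plane(w,293.6,200,.079)
print("top",a,b,c,f(b-a),np.linalg.norm(b-a),f(c-a),np.linalg.norm(c-a))
# front left -> mouth via back edge mid
for th in(-3,-5,-7):
  A=axis(th);t=np.radians(th);u=-np.array([np.cos(t)*.866,np.sin(t)*.866,.5]) # down-slope dir
  m=(a+b)/2+u*.028; h=plane(w,321.4,197.5,.162); print(th,"mouth",m,"from end",h-.08*A)
```

```text
-91.32877601888856 0.0775460056793546
179.52527050743686 0.11815894032819774
88.65890998312088 0.07641361353952644
0.07441194865044903 0.11816482533382833
[ 0.61304539 -0.31971944  0.008     ]
top [ 0.61737888 -0.293397    0.107     ] [ 0.61553432 -0.34662218  0.107     ] [ 0.56881307 -0.2919415   0.079     ] -91.98483897666907 0.053257134433998946 178.28338157950387 0.05607813152586219
-3 mouth [ 0.59224183 -0.31874055  0.093     ] from end [ 0.58359263 -0.32045377  0.09271797]
-5 mouth [ 0.59230087 -0.31789624  0.093     ] from end [ 0.58349523 -0.32184656  0.09271797]
-7 mouth [ 0.59238934 -0.3170545   0.093     ] from end [ 0.58334929 -0.3232351   0.09271797]
```

Run:
```python
from h import *
a=axis(-1.3);go(np.array([.588,-.320,.093])+.115*a,toolR(-a,-91.3))
```

```text
shift cm [0.17 0.51 8.74] turn [ 4.5 -0.  -7.6] |w| 8.8 rows 1.4
```

{"op": "play_rows", "data": {"commands": [[[100,0.1,0.25,4.4,0,0,0],[100,0.1,0.25,4.35,0,0,0],[100,0,0,0,4.5,0,-7.6],[100,0,0,0,0,0,0],[100,0,0,0,0,0,0]]]}}

```text
t: 2.8
tool_pos: [0.5301, -0.3189, 0.1928]
eef_rot: [0.004, 0.966, -0.013, 0.259]
wrist_force: [-0.6, -0.4, -0.6]
grip_width: 1.002
grip_force: 0.0
```

Run:
```python
from h import *
w=cam("wrist");s=sense();M=rot(s).as_matrix();print(s["tool_pos"],M.round(3))
g=cv2.cvtColor(w["frame"],cv2.COLOR_BGR2GRAY)
u,v=proj(w,np.array([.548,-.319,.1623]));u0,v0=int(u)-50,int(v)-60;print(u,v)
m=np.zeros_like(g);m[v0:v0+120,u0:u0+100]=g[v0:v0+120,u0:u0+100]>110
n,l,st,ce=cv2.connectedComponentsWithStats(m);print([(st[i],ce[i].round(1)) for i in range(1,n) if st[i][4]>150])
cv2.imwrite("pics/w2.png",cv2.resize(w["frame"][max(0,v0-60):v0+160,u0-60:u0+160],(600,600),interpolation=cv2.INTER_CUBIC));print(u0-60,max(0,v0-60))
```

```text
[ 0.53032427 -0.31830932  0.19303956] [[ 0.865 -0.026  0.5  ]
 [-0.022 -1.    -0.013]
 [ 0.501  0.001 -0.866]]
317.64813870106184 228.43075818745046
[(array([ 267,  168,  100,  120, 8417], dtype=int32), array([315.4, 232.5])), (array([301, 220,  33,  31, 799], dtype=int32), array([317.1, 234.9]))]
207 108
```

View pics/w2.png

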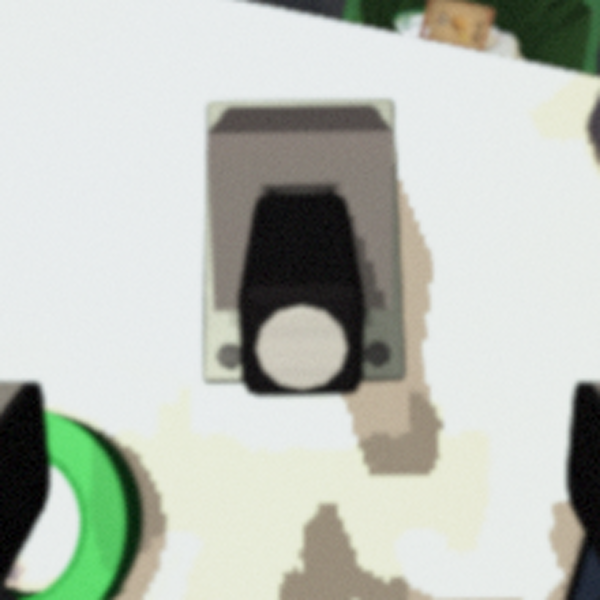

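The view is well aligned with the rest. The block top's back edge is level, and the handle end disk is at about (317,235), centred between the fingers.

Run:
```python
from h import *
w=cam("wrist");s=sense();M=rot(s).as_matrix()
T=lambda o:M.T@(o-s["tool_pos"])
def at(u,v,z):
    o,d=ray(w,u,v);o=T(o);d=M.T@d;return (o+d*(z-o[2])/d[2])*1000
for z in(.03,.035,.04): print("end",at(317.1,234.9,z),"world",(s["tool_pos"]+M@at(317.1,234.9,z)/1000).round(4))
c=lambda x,y:(207+x*220/600,108+y*220/600)
for z in(.11,.115,.12): print("back",at(*c(212,131),z),at(*c(393,131),z),"frontleft",at(*c(216,310),z))
```

```text
end [-2.00194364 -0.31275392 30.        ] world [ 0.5438 -0.318   0.1662]
end [-3.93840091 -0.35653778 35.        ] world [ 0.5446 -0.318   0.1609]
end [-5.87485817 -0.40032165 40.        ] world [ 0.5454 -0.3179  0.1556]
back [ 33.58172766 -26.42410239 110.        ] [ 33.51240446  26.11323568 110.        ] frontleft [-21.17512519 -26.78622334 110.        ]
back [ 32.95898808 -26.96937546 115.        ] [ 32.88829677  26.60480133 115.        ] frontleft [-22.87850622 -27.33864297 115.        ]
back [ 32.33624851 -27.51464854 120.        ] [ 32.26418908  27.09636697 120.        ] frontleft [-24.58188725 -27.89106261 120.        ]
```

{"op": "play_rows", "data": {"commands": [[[100,-0.3,0,3.0,0,0,0],[100,0,0,3.2,0,0,0],[100,0,0,3.0,0,0,0],[100,0,0,0,0,0,0],[20,0,0,0,0,0,0],[20,0,0,0,0,0,0],[0,0,0,0,0,0,0],[0,0,0,0,0,0,0]]], "squeeze": 60}}

```text
t: 3.9
tool_pos: [0.5714, -0.3203, 0.1174]
eef_rot: [0.002, 0.966, -0.012, 0.258]
wrist_force: [-3.9, 0.9, 7.9]
grip_width: 0.32
grip_force: 61.2
```

{"op": "play_rows", "data": {"commands": [[[0,0,0,0,0,0,0],[0,0,0,0,0,0,0],[0,0,0,0,0,0,0]]]}}

```text
t: 4.28
tool_pos: [0.5714, -0.3203, 0.1174]
eef_rot: [0.002, 0.966, -0.012, 0.258]
wrist_force: [-4.7, 0.4, 7.6]
grip_width: 0.319
grip_force: 61.3
```

Run:
```python
from h import *
w=cam("wrist");s=sense();print({k:s[k] for k in("tool_pos","wrist_force","moment","grip_width","grip_force","joint_positions")},rot().as_matrix().round(3))
cv2.imwrite("pics/w3.png",w["frame"])
```

```text
{'tool_pos': array([ 0.57142392, -0.32028875,  0.11737453]), 'wrist_force': array([-3.75884228,  0.93859582,  6.90659284]), 'moment': array([0.20193592, 0.62465972, 0.10012722]), 'grip_width': 0.31996430682626137, 'grip_force': 61.262208223342896, 'joint_positions': array([ 0.74532447,  0.54978132, -0.22943906,  2.06361966, -1.03205681,
        0.17237303, -0.02707428])} [[ 0.866 -0.023  0.499]
 [-0.021 -1.    -0.01 ]
 [ 0.499 -0.002 -0.866]]
```

View pics/w3.png

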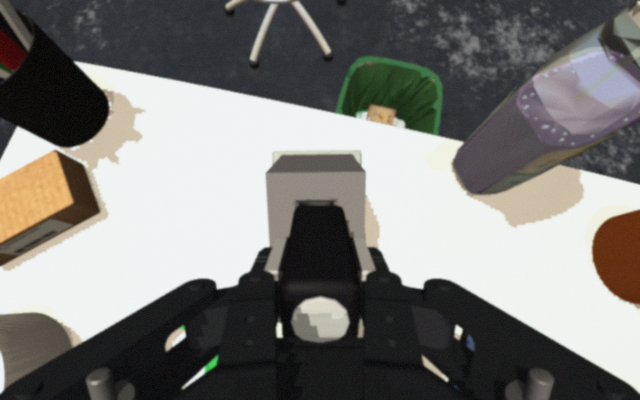

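The handle is gripped: it sits between the pads, with its end disk at (321,320) and an opening of 27 mm. I'll draw it out along the bore.

{"op": "play_rows", "data": {"commands": [[[0,0,0,-1.5,0,0,0],[0,0,0,-2.5,0,0,0],[0,0,0,-3.0,0,0,0],[0,0,0,-3.0,0,0,0],[0,0,0,0,0,0,0]]]}}

```text
t: 4.95
tool_pos: [0.5213, -0.3199, 0.2052]
eef_rot: [0.003, 0.966, -0.012, 0.259]
wrist_force: [0.9, -0.4, -2.4]
grip_width: 0.324
grip_force: 60.7
```

Run:
```python
from h import *
np.savez("home.npz",p=[0.57142392,-0.32028875,0.11737453])
s=sense();print({k:s[k] for k in("tool_pos","wrist_force","grip_width","joint_positions")})
w=cam("wrist");cv2.imwrite("pics/w4.png",w["frame"])
go([.490,.174,.30],toolR(np.array([0,0,-1.]),-91.3+45))
```

```text
{'tool_pos': array([ 0.52126135, -0.31990374,  0.20516298]), 'wrist_force': array([ 0.92074284, -0.38376298, -2.41382618]), 'grip_width': 0.32378218778389256, 'joint_positions': array([ 0.63653674,  0.36284789,  0.01345356,  2.07316881, -0.86723723,
        0.40005666, -0.18815051])}
shift cm [  1.03 -49.25 -10.42] turn [ 11.7 -28.4 -44. ] |w| 53.7 rows 8.1
```

{"op": "play_rows", "data": {"commands": [[[0,2.5,0,-4.3,0,0,0],[0,2.5,0,-4.3,0,0,0],[0,0,0,0,0,-10,0],[0,0,0,0,0,-10,0],[0,0,0,0,0,-10,0],[0,0,0,0,0,0,-10.5],[0,0,0,0,0,0,-10.5],[0,0,0,0,0,0,-10.5]]]}}

```text
t: 6.0
tool_pos: [0.5229, -0.3185, 0.3007]
eef_rot: [-0.003, 0.964, 0.264, -0.001]
wrist_force: [0.4, -0.4, -1.6]
grip_width: 0.323
grip_force: 60.7
```

{"op": "play_rows", "data": {"commands": [[[0,0,0,0,0,0,-10.5],[0,0,0,0,0,0,-10.5],[0,0,0,0,0,0,-10.5],[0,0,0,0,0,0,-10.5],[0,0,0,0,0,0,0]]]}}

```text
t: 6.62
tool_pos: [0.5225, -0.3189, 0.3013]
eef_rot: [-0.003, 0.808, 0.589, 0.0]
wrist_force: [0.1, -0.4, -2.5]
grip_width: 0.321
grip_force: 60.7
```

Run:
```python
from h import *
s=sense();print(s["tool_pos"],s["joint_positions"].round(2),rot().as_matrix().round(3))
go([.474,.116,.25],toolR(np.array([0,0,-1.]),-15))
c=cam("scene");d=cam("side");a=c["frame"];b=d["frame"]
u,v=proj(c,s["tool_pos"]-[0,0,.05]).astype(int);x,y=proj(d,s["tool_pos"]-[0,0,.05]).astype(int);print(u,v,x,y)
A=cv2.resize(a[max(0,v-60):v+60,u-60:u+60],(395,395));B=cv2.resize(b[max(0,y-60):y+60,x-60:x+60],(395,395))
cv2.imwrite("pics/s5.png",np.hstack([A,B]));print(max(0,v-60),max(0,y-60))
```

```text
[ 0.52250612 -0.31892128  0.30128942] [ 0.44  0.43  0.05  1.5  -0.02  1.21  0.18] [[ 0.306  0.952 -0.002]
 [ 0.952 -0.306  0.005]
 [ 0.004 -0.004 -1.   ]]
shift cm [ 39.9  -17.91   5.34] turn [-0.2 -0.2 -2.8] |w| 2.8 rows 7.0
473 193 242 114
133 54
```

{"op": "play_rows", "data": {"commands": [[[0,5.0,-2.24,0,0,0,0],[0,5.0,-2.24,0,0,0,0],[0,5.0,-2.24,0,0,0,0],[0,5.0,-2.24,0,0,0,0],[0,5.0,-2.24,0,0,0,0],[0,5.0,-2.24,1.3,0,0,0],[0,5.0,-2.24,2,0,0,0],[0,5.0,-2.24,2,0,0,0]]]}}

```text
t: 7.72
tool_pos: [0.4736, 0.1185, 0.2505]
eef_rot: [-0.002, 0.809, 0.588, 0.001]
wrist_force: [1.0, -0.4, -1.8]
grip_width: 0.318
grip_force: 60.5
```

{"op": "play_rows", "data": {"commands": [[[0,0,0,0,0,0,0],[0,0,0,0,0,0,0]]]}}

```text
t: 7.98
tool_pos: [0.4739, 0.1162, 0.2509]
eef_rot: [-0.001, 0.809, 0.588, -0.0]
wrist_force: [0.1, -0.6, -1.6]
grip_width: 0.319
grip_force: 60.5
```

Run:
```python
from h import *
w=cam("wrist");s=sense();print(s["tool_pos"],rot().as_matrix().round(3),s["joint_positions"].round(2))
f=w["frame"];cv2.imwrite("pics/w6.png",f)
u,v=proj(w,[.49,.174,.064]);print(u,v)
a=int(min(max(u-60,0),520));b=int(min(max(v-60,0),280));print(a,b)
cv2.imwrite("pics/w6c.png",np.hstack([cv2.resize(f[b:b+120,a:a+120],(480,480),interpolation=cv2.INTER_CUBIC),cv2.resize(f,(320,480))]))
```

```text
[0.47419657 0.11551835 0.25110754] [[ 0.308  0.951 -0.001]
 [ 0.951 -0.308  0.002]
 [ 0.002 -0.002 -1.   ]] [-0.23  0.28 -0.13  1.88  0.04  0.98 -0.69]
317.78123214138844 120.01208549045376
257 60
```

View pics/w6c.png

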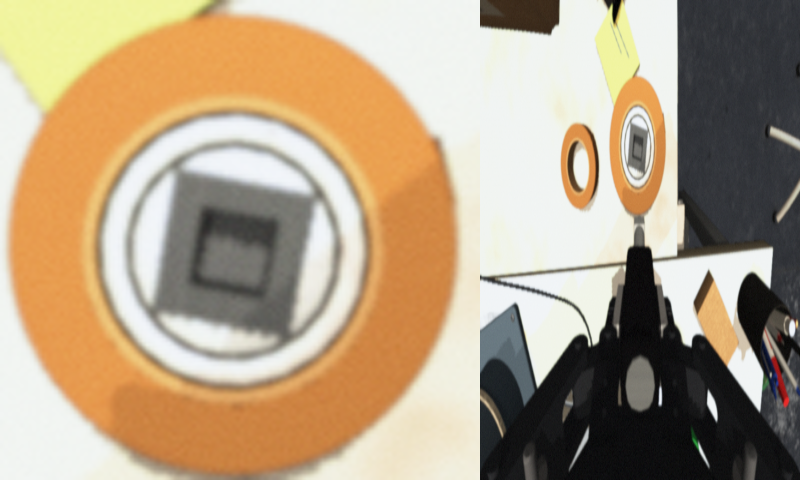

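The view shows the drum centred at about (316,122) with the dark recess inside. The recess is turned roughly 9° clockwise in the picture, and the lock's square shows the same. The key's steel tip is near (319,180). Next I'll measure these numerically.

Run:
```python
from h import *
w=cam("wrist");s=sense();M=rot(s).as_matrix();f=w["frame"];g=cv2.cvtColor(f,cv2.COLOR_BGR2GRAY)
o=f[60:180,257:377].astype(int)
G=cv2.resize(g[60:180,257:377],(480,480),interpolation=cv2.INTER_CUBIC)
hsv=cv2.cvtColor(f[60:180,257:377],cv2.COLOR_BGR2HSV)
tm=((hsv[...,0]<22)&(hsv[...,1]>90)).astype(np.uint8)
cs,_=cv2.findContours(tm,cv2.RETR_CCOMP,cv2.CHAIN_APPROX_NONE)
for c in cs:
    if len(c)>100: e=cv2.fitEllipse(c);print("tape contour",len(c),e, plane(w,257+e[0][0],60+e[0][1],.064),plane(w,257+e[0][0],60+e[0][1],.056))
for th in(45,60,75,100,130,150):
    m=np.zeros_like(G);m[140:370,130:340]=(G[140:370,130:340]<th)
    cs,_=cv2.findContours(m,cv2.RETR_EXTERNAL,cv2.CHAIN_APPROX_NONE);c=max(cs,key=cv2.contourArea);r=cv2.minAreaRect(c);ctr=(257+r[0][0]/4,60+r[0][1]/4)
    print(th,r,plane(w,*ctr,.064))
print("tool",s["tool_pos"])
for v in range(166,206,3): print(v,g[v,298:344:2].tolist())
```

```text
tape contour 319 ((57.173892974853516, 60.24287033081055), (110.9885482788086, 114.50527954101562), 175.28285217285156) [0.48690308 0.17419277 0.064     ] [0.48672842 0.1741363  0.056     ]
tape contour 194 ((57.037742614746094, 61.180702209472656), (68.16838836669922, 69.73991394042969), 179.65208435058594) [0.4864851  0.17335916 0.064     ] [0.48630032 0.17328251 0.056     ]
45 ((202.5, 222.5), (7.0, 3.0), 90.0) [0.48207118 0.1805202  0.064     ]
60 ((206.5, 220.5), (23.0, 15.0), 90.0) [0.48317871 0.18067322 0.064     ]
75 ((228.86294555664062, 249.95773315429688), (76.13839721679688, 76.92456817626953), 12.380756378173828) [0.48625341 0.17207973 0.064     ]
100 ((239.5159912109375, 264.9119873046875), (106.16851043701172, 112.34004974365234), 10.30484676361084) [0.48765896 0.1677413  0.064     ]
130 ((231.15374755859375, 256.27679443359375), (145.9044952392578, 146.2587890625), 12.002294540405273) [0.4863164  0.17042103 0.064     ]
150 ((242.7860870361328, 254.82778930664062), (184.03622436523438, 171.3897705078125), 11.225797653198242) [0.48921585 0.16985621 0.064     ]
tool [0.4
[... 988 characters left out ...]
5]
190 [239, 237, 238, 236, 228, 197, 191, 130, 102, 101, 104, 106, 112, 130, 189, 202, 226, 237, 238, 238, 236, 235, 235]
193 [239, 238, 239, 238, 228, 184, 108, 93, 97, 102, 105, 111, 107, 100, 102, 174, 226, 237, 237, 237, 235, 233, 235]
196 [241, 239, 240, 239, 229, 134, 86, 91, 103, 103, 107, 106, 107, 102, 91, 133, 226, 234, 235, 237, 236, 238, 236]
199 [239, 239, 239, 238, 228, 118, 84, 95, 102, 103, 100, 105, 106, 100, 91, 118, 218, 234, 236, 236, 237, 239, 238]
202 [238, 239, 239, 237, 227, 115, 88, 92, 102, 104, 105, 107, 104, 100, 89, 114, 214, 232, 234, 234, 236, 237, 238]
205 [206, 163, 138, 136, 118, 52, 41, 44, 49, 53, 47, 42, 46, 52, 48, 49, 114, 128, 132, 133, 176, 219, 234]
```

Run:
```python
from h import *
w=cam("wrist");s=sense();M=rot(s).as_matrix()
P=lambda x,y,z:proj(w,s["tool_pos"]+M@np.array([x,y,z])/1000).round(1)
print("shaft",P(0,0,60),P(0,0,80)); print("foot 25",P(14,0,25),P(14,0,28),P(14,0,22))
for L in(98,101,104): print(L,"tip",P(4.5,0,L),"cone",P(7.5,0,L-4),"sq end",P(8,0,L-7),"sq start",P(8,0,L-25))
g=cv2.cvtColor(w["frame"],cv2.COLOR_BGR2GRAY);print(g[174:216,315:322].mean(1).astype(int).tolist())
go([.4867,.1733,.064+.101+.02],toolR(np.array([0,0,-1.]),-17.8-11))
```

```text
shaft [319.9 215. ] [319.9 206.7]
foot 25 [319.9 210. ] [319.9 208.5] [319.9 211.6]
98 tip [319.9 194.7] cone [319.9 192.1] sq end [319.9 192.4] sq start [319.9 198.5]
101 tip [319.9 193.8] cone [319.9 191.2] sq end [319.9 191.5] sq start [319.9 197.4]
104 tip [319.9 192.9] cone [319.9 190.3] sq end [319.9 190.6] sq start [319.9 196.4]
[143, 142, 136, 134, 138, 131, 114, 106, 106, 106, 107, 115, 139, 157, 138, 112, 105, 104, 104, 105, 105, 104, 104, 104, 106, 104, 103, 105, 104, 96, 78, 46, 21, 13, 10, 11, 11, 12, 13, 11, 11, 12]
shift cm [ 5.9  -0.61  6.65] turn [-0.1 -0.1 10.8] |w| 10.8 rows 1.4
```

```bash
cat > key.py <<'E'
from h import *
from scipy.optimize import least_squares
w=cam("wrist");s=sense();M=rot(s).as_matrix();g=cv2.cvtColor(w["frame"],cv2.COLOR_BGR2GRAY)
m=np.zeros_like(g);m[290:350,290:350]=g[290:350,290:350]>80
n,l,st,ce=cv2.connectedComponentsWithStats(m);i=1+np.argmax(st[1:,4]);print("disk",st[i],ce[i])
P=lambda x,y,z:proj(w,s["tool_pos"]+M@np.array([x,y,z])/1000)
dk=np.array(st[i][:2])+np.array(st[i][2:4])/2-.5
def X(q,k,off=0): a,b,c,d,L=q;z=L-k;return P(a+b*z+off,c+d*z,z)
def res(q,ob): 
    r=[*(X(q,155)-dk)]
    for k,off,v in ob: r.append(X(q,k,off)[1]-v)
    r.append(X(q,50)[0]-318.5);return r
for ob in([(25,8,187),(7,8,180.5)],[(25,8,187),(7,8,180.5),(75,13,205)],[(25,8,187.5),(7,8,181.5)],[(25,8,186),(7,8,180.5)]):
    r=least_squares(res,[0,0,0,0,101],args=(ob,));q=r.x;print("x0,slope,y0,slope,L",q.round(3),"cost",r.cost.round(2),"tilt x,y deg",np.degrees(q[[1,3]]).round(1),"foot v",X(q,75,14)[1].round(1),"tip tool",(q[0]+q[1]*q[4]).round(1),(q[2]+q[3]*q[4]).round(1))
E
python3 key.py
```

```text
disk [ 292  297   57   45 2029] [319.91424347 319.88516511]
x0,slope,y0,slope,L [ 2.47000e+00  5.80000e-02 -3.90000e-01 -8.00000e-03  1.02883e+02] cost 0.0 tilt x,y deg [ 3.3 -0.5] foot v 201.2 tip tool 8.5 -1.2
x0,slope,y0,slope,L [-2.41500e+00  8.70000e-02 -3.32000e-01 -9.00000e-03  1.10859e+02] cost 0.05 tilt x,y deg [ 5.  -0.5] foot v 203.3 tip tool 7.2 -1.3
x0,slope,y0,slope,L [ 6.4480e+00  2.7000e-02 -4.3900e-01 -8.0000e-03  9.5303e+01] cost 0.0 tilt x,y deg [ 1.5 -0.4] foot v 199.7 tip tool 9.0 -1.2
x0,slope,y0,slope,L [ 1.1227e+01  2.0000e-03 -4.8900e-01 -7.0000e-03  8.6496e+01] cost 0.0 tilt x,y deg [ 0.1 -0.4] foot v 196.0 tip tool 11.4 -1.1
```

Run:
```python
from h import *
q=[2.47,.058,-.39,-.008,102.9]
M=rot().as_matrix()@R.from_rotvec([0,0,11],degrees=True).as_matrix()@R.from_rotvec([0,-3.3,0],degrees=True).as_matrix()
tip=np.array([8.3,-1.2,102.9])/1000
k=M@np.array([.058,-.008,1]);print("keydir",k/np.linalg.norm(k))
go(np.array([.4867,.1733,.064+.012])-M@tip,M)
```

```text
keydir [-0.00761342  0.0066459  -0.99994893]
shift cm [ 5.61 -0.51  7.23] turn [ 0.3 -3.3 11. ] |w| 11.5 rows 1.5
```

{"op": "play_rows", "data": {"commands": [[[0,2.8,-0.25,0,0,0,5.5],[0,2.8,-0.25,0,0,-3.3,5.5],[0,0,0,3.5,0,0,0],[0,0,0,0,0,0,0],[0,0,0,0,0,0,0]]]}}

```text
t: 8.8
tool_pos: [0.4884, 0.168, 0.2172]
eef_rot: [0.014, 0.861, 0.508, -0.024]
wrist_force: [0.7, -0.2, -2.1]
grip_width: 0.324
grip_force: 60.5
```

Run:
```python
from h import *
M=rot().as_matrix();tip=np.array([8.3,-1.2,102.9])/1000
s=sense();t=s["tool_pos"]+M@tip;print("tip",t,s["wrist_force"],"to mouth, tool cm",M.T@(np.array([.4867,.1733,.064])-t)*100)
w=cam("wrist");c=cam("scene");d=cam("side")
for im in(w,c,d): print(proj(im,t),proj(im,[.4867,.1733,.064]))
a=c["frame"][140:220,270:360];b=d["frame"][150:230,265:355]
x=w["frame"];cv2.imwrite("pics/m7.png",np.hstack([cv2.resize(x[90:240,240:400],(400,375),interpolation=cv2.INTER_CUBIC),np.vstack([cv2.resize(a,(210,187),interpolation=cv2.INTER_CUBIC),cv2.resize(b,(210,188),interpolation=cv2.INTER_CUBIC)])]))
```

```text
tip [0.48865009 0.1708363  0.11397354] [ 0.67279477 -0.23484122 -2.12660198] to mouth, tool cm [ 0.3985789  -0.29370404  4.98268431]
[318.10596949 188.39420178] [315.21596281 172.40983117]
[316.66028605 181.52347822] [315.41696105 195.76759533]
[306.02695296 193.2231764 ] [306.87219806 203.51604934]
```

View pics/m7.png

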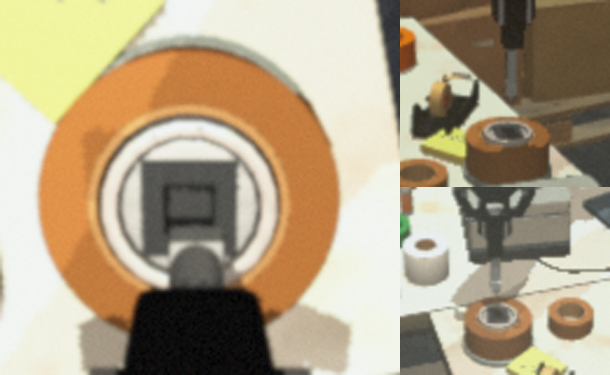

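The square now stands level with the picture, so the yaw matches. The key looks vertical and its tip agrees with prediction in all three views: wrist (318,188), scene (318,181) and side (306,194). I'll lower it.

{"op": "play_rows", "data": {"commands": [[[0,0.35,-0.29,4.2,0,0,0],[0,0,0,0,0,0,0],[0,0.04,0,0.6,0,0,0],[0,0.04,0,0.6,0,0,0],[0,0,0,0,0,0,0]]]}}

```text
t: 9.57
tool_pos: [0.486, 0.1709, 0.1622]
eef_rot: [0.015, 0.861, 0.509, -0.024]
wrist_force: [-0.2, -1.4, -2.8]
grip_width: 0.317
grip_force: 60.8
```

```bash
cat > st.py <<'E'
from h import *
M=rot().as_matrix();tip=np.array([8.3,-1.2,102.9])/1000
s=sense();t=s["tool_pos"]+M@tip;print(s["t"],"tip rel hub mm",((t-[.4867,.1733,.064])*1000).round(1),"F",s["wrist_force"].round(1),"M",s["moment"].round(2),"q7",s["joint_positions"].round(2),"tool",s["tool_pos"].round(4),M.round(3).tolist())
E
python3 st.py
```

```text
9.575 tip rel hub mm [-0.5  0.4 -5. ] F [-0.2 -1.4 -2.8] M [-0.4   0.03 -0.01] q7 [-0.39  0.44 -0.09  1.91  0.1   0.84 -1.04] tool [0.486  0.1709 0.1622] [[0.482, 0.876, -0.027], [0.875, -0.482, -0.05], [-0.056, 0.0, -0.998]]
```

{"op": "play_rows", "data": {"commands": [[[0,0.03,0,0.4,0,0,0],[0,0.02,0,0.4,0,0,0],[0,0.02,0,0.3,0,0,0],[0,0,0,0,0,0,0],[0,0,0,0,0,0,0]]]}}

```text
t: 10.2
tool_pos: [0.4858, 0.1712, 0.1508]
eef_rot: [0.014, 0.86, 0.509, -0.024]
wrist_force: [-1.7, -2.1, -2.3]
grip_width: 0.323
grip_force: 60.7
```

```bash
python3 st.py
```

```text
10.2 tip rel hub mm [ -0.7   0.7 -16.4] F [-1.7 -2.1 -2.3] M [-0.83  0.25  0.04] q7 [-0.39  0.46 -0.09  1.92  0.1   0.82 -1.05] tool [0.4858 0.1712 0.1508] [[0.481, 0.876, -0.027], [0.875, -0.482, -0.05], [-0.057, -0.0, -0.998]]
```

It passed the rim freely, so the square is entering. I'll go on down to the floor.

{"op": "play_rows", "data": {"commands": [[[0,0.02,0,0.3,0,0,0],[0,0.02,0,0.3,0,0,0],[0,0.01,0,0.2,0,0,0],[0,0,0,0,0,0,0],[0,0,0,0,0,0,0]]]}}

```text
t: 10.82
tool_pos: [0.4868, 0.1727, 0.146]
eef_rot: [0.014, 0.86, 0.509, -0.022]
wrist_force: [-7.4, -2.5, 34.8]
grip_width: 0.323
grip_force: 65.6
```

```bash
python3 st.py
```

```text
10.825 tip rel hub mm [  0.6   2.4 -21.2] F [-7.4 -2.5 34.8] M [-0.98  2.86 -0.07] q7 [-0.39  0.46 -0.09  1.93  0.1   0.8  -1.05] tool [0.4868 0.1727 0.146 ] [[0.481, 0.876, -0.023], [0.875, -0.482, -0.047], [-0.052, 0.002, -0.999]]
```

The tip is on the floor of the recess, so the key is seated. I'll back off about 2 mm to relieve the push, then turn clockwise about the key's axis.

{"op": "play_rows", "data": {"commands": [[[0,-0.02,0,-0.35,0,0,0],[0,0,0,0,0,0,0],[0,0,-0.04,0,0.6,0,10],[0,0,-0.04,0,0.6,0,10],[0,0,-0.04,0,0.6,0,10],[0,0,0,0,0,0,0]]]}}

```text
t: 11.58
tool_pos: [0.4857, 0.1717, 0.1465]
eef_rot: [0.007, 0.963, 0.269, -0.027]
wrist_force: [1.2, -4.3, 4.4]
grip_width: 0.326
grip_force: 61.5
```

```bash
python3 st.py
```

```text
11.575 tip rel hub mm [  0.5   0.8 -20.7] F [ 1.2 -4.3  4.4] M [-1.48 -0.14  0.06] q7 [-0.46  0.47  0.04  1.92 -0.02  0.81 -1.44] tool [0.4857 0.1717 0.1465] [[0.854, 0.518, -0.048], [0.517, -0.856, -0.028], [-0.056, -0.001, -0.998]]
```

{"op": "play_rows", "data": {"commands": [[[0,0,-0.04,0,0.6,0,10],[0,0,-0.04,0,0.6,0,10],[0,0,-0.04,0,0.6,0,10],[0,0,-0.04,0,0.6,0,10],[0,0,0,0,0,0,0]]]}}

```text
t: 12.2
tool_pos: [0.4848, 0.1728, 0.1465]
eef_rot: [-0.003, 0.997, -0.077, -0.029]
wrist_force: [-0.1, -5.2, 5.5]
grip_width: 0.318
grip_force: 61.8
```

```bash
python3 st.py
```

```text
12.2 tip rel hub mm [  0.7   0.5 -20.7] F [-0.1 -5.2  5.5] M [-1.91  0.27  0.08] q7 [-0.56  0.47  0.21  1.93 -0.18  0.81 -1.96] tool [0.4848 0.1728 0.1465] [[0.986, -0.154, -0.057], [-0.153, -0.988, 0.011], [-0.058, -0.002, -0.998]]
```

{"op": "play_rows", "data": {"commands": [[[0,0,-0.02,0,0.3,0,5],[0,0,-0.02,0,0.3,0,5],[0,0,0,0,0,0,0]]]}}

```text
t: 12.58
tool_pos: [0.4847, 0.1731, 0.1465]
eef_rot: [-0.006, 0.986, -0.163, -0.029]
wrist_force: [-2.2, -5.3, 6.1]
grip_width: 0.318
grip_force: 61.9
```

```bash
python3 st.py
```

```text
12.575 tip rel hub mm [  0.6   0.4 -20.7] F [-2.2 -5.3  6.1] M [-1.98  0.53  0.35] q7 [-0.58  0.48  0.26  1.93 -0.22  0.8  -2.09] tool [0.4847 0.1731 0.1465] [[0.945, -0.321, -0.055], [-0.321, -0.947, 0.021], [-0.058, -0.002, -0.998]]
```

Mz is rising, so the stop may be close. Two more steps will tell.

{"op": "play_rows", "data": {"commands": [[[0,0,-0.02,0,0.3,0,5],[0,0,-0.02,0,0.3,0,5],[0,0,0,0,0,0,0]]]}}

```text
t: 12.95
tool_pos: [0.4846, 0.1738, 0.1465]
eef_rot: [-0.009, 0.968, -0.248, -0.028]
wrist_force: [-2.3, -5.9, 7.7]
grip_width: 0.321
grip_force: 62.2
```

```bash
python3 st.py
```

```text
12.95 tip rel hub mm [  0.5   0.7 -20.7] F [-2.3 -5.9  7.7] M [-1.79  0.83  0.54] q7 [-0.61  0.48  0.3   1.94 -0.26  0.8  -2.22] tool [0.4846 0.1738 0.1465] [[0.876, -0.48, -0.051], [-0.479, -0.877, 0.031], [-0.059, -0.003, -0.998]]
```

{"op": "play_rows", "data": {"commands": [[[0,0,-0.02,0,0.3,0,5],[0,0,-0.02,0,0.3,0,5],[0,0,0,0,0,0,0]]]}}

```text
t: 13.32
tool_pos: [0.4848, 0.1745, 0.1464]
eef_rot: [-0.011, 0.943, -0.331, -0.028]
wrist_force: [-2.3, -4.9, 8.0]
grip_width: 0.323
grip_force: 64.9
```

```bash
python3 st.py
python3 - <<'E'
from h import *
w=cam("wrist");c=cam("scene");d=cam("side");x=w["frame"];a=c["frame"][150:220,270:360];b=d["frame"][165:235,265:355]
cv2.imwrite("pics/m8.png",np.hstack([cv2.resize(x[100:360,220:420],(430,560),interpolation=cv2.INTER_CUBIC),np.vstack([cv2.resize(a,(360,280),interpolation=cv2.INTER_CUBIC),cv2.resize(b,(360,280),interpolation=cv2.INTER_CUBIC)])]))
E
```

```text
13.325 tip rel hub mm [  0.7   1.1 -20.8] F [-2.3 -4.9  8. ] M [-1.46  0.8   0.76] q7 [-0.64  0.48  0.35  1.95 -0.3   0.79 -2.35] tool [0.4848 0.1745 0.1464] [[0.78, -0.625, -0.045], [-0.623, -0.781, 0.04], [-0.06, -0.003, -0.998]]
```

The torque has been rising steadily to 0.76 N m, and its start at about 75° matches the stop plus the play in the square. So the lock is at its stop. I'll ease back until the torque is gone.

{"op": "play_rows", "data": {"commands": [[[0,0,0.04,0,-0.6,0,-10],[0,0,0.04,0,-0.6,0,-10],[0,0,0,0,0,0,0],[0,0,0,0,0,0,0]]]}}

```text
t: 13.98
tool_pos: [0.4846, 0.1736, 0.1465]
eef_rot: [-0.006, 0.986, -0.162, -0.029]
wrist_force: [-1.9, -4.7, 5.7]
grip_width: 0.32
grip_force: 62.9
```

```bash
python3 st.py
```

```text
13.975 tip rel hub mm [  0.5   1.1 -20.7] F [-1.9 -4.7  5.7] M [-1.45  0.6   0.16] q7 [-0.58  0.48  0.26  1.93 -0.22  0.8  -2.09] tool [0.4846 0.1736 0.1465] [[0.946, -0.32, -0.055], [-0.319, -0.947, 0.022], [-0.059, -0.003, -0.998]]
```

View pics/m8.png

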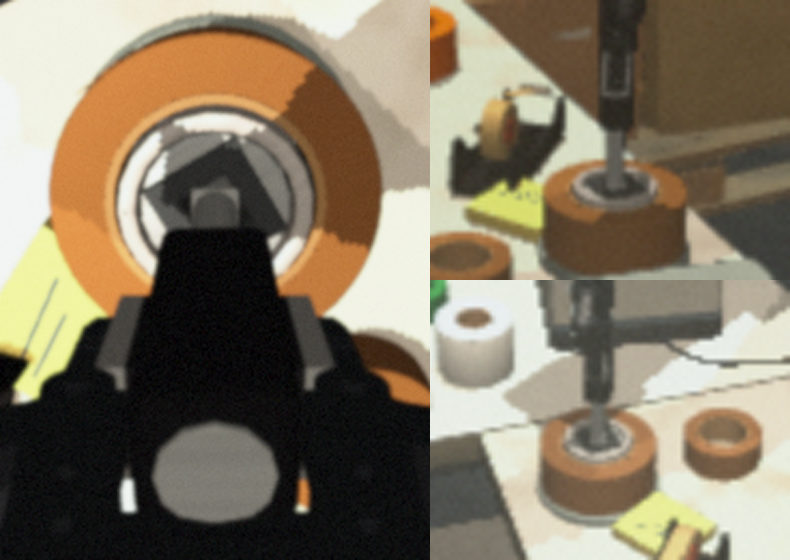

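The lock's square edge now runs from (145,190) to (235,137), 30° counter-clockwise in the picture. Against the tool's 100° turn, that means the lock has turned about 70°, which is its stop. I'll ease off the rest and lift out.

{"op": "play_rows", "data": {"commands": [[[0,0,0.02,0,-0.3,0,-6],[0,0,0,0,0,0,0],[0,-0.03,0,-0.5,0,0,0],[0,-0.06,0,-1.0,0,0,0],[0,-0.06,0,-1.0,0,0,0],[0,-0.12,0,-2.0,0,0,0],[0,-0.3,0,-5.0,0,0,0],[0,-0.3,0,-5.0,0,0,0]]]}}

```text
t: 14.98
tool_pos: [0.4841, 0.1741, 0.292]
eef_rot: [-0.005, 0.993, -0.11, -0.029]
wrist_force: [1.1, -0.1, 0.2]
grip_width: -0.001
grip_force: 0.0
```

```bash
python3 st.py; sed -i 's/(75,13,205)/(75,13,205)/' key.py
python3 - <<'E'
from h import *
w=cam("wrist");s=sense();M=rot(s).as_matrix();g=cv2.cvtColor(w["frame"],cv2.COLOR_BGR2GRAY)
print(g[166:216,314:322].mean(1).astype(int).tolist())
m=np.zeros_like(g);m[285:355,280:360]=g[285:355,280:360]>80
n,l,st,ce=cv2.connectedComponentsWithStats(m);i=1+np.argmax(st[1:,4]);print("disk",st[i],ce[i])
a=axis(-1.3);go([.5213,-.3199,.30],toolR(np.array([0,0,-1.]),-91.3))
E
```

```text
14.975 tip rel hub mm [ -0.2   1.9 124.8] F [ 1.1 -0.1  0.2] M [-0.02 -0.14  0.03] q7 [-0.61  0.32  0.27  1.73 -0.13  1.16 -2.08] tool [0.4841 0.1741 0.292 ] [[0.974, -0.219, -0.057], [-0.219, -0.976, 0.017], [-0.06, -0.004, -0.998]]
[11, 10, 9, 10, 9, 8, 9, 8, 11, 11, 12, 18, 25, 31, 47, 82, 124, 161, 188, 200, 200, 188, 170, 148, 131, 123, 125, 124, 124, 125, 124, 125, 125, 123, 123, 122, 119, 115, 110, 97, 84, 83, 111, 156, 194, 220, 234, 241, 243, 241]
disk [313 321  14  23 279] [319.66308244 332.41577061]
shift cm [14.2  47.48 -1.32] turn [ -0.9   2.9 -11.4] |w| 11.8 rows 7.9
```

The opening reads shut: the key slipped from the pads and stayed in the recess. I'll open the gripper and find the key from here.

{"op": "play_rows", "data": {"commands": [[[100,0,0,0,0,0,0],[100,0,0,0,0,0,0],[100,0,0,0,0,0,0],[100,0,0,0,0,0,0]]]}}

```text
t: 15.52
tool_pos: [0.484, 0.1733, 0.291]
eef_rot: [-0.005, 0.993, -0.112, -0.029]
wrist_force: [0.5, 0.5, -0.0]
grip_width: 0.848
grip_force: 0.0
```

```bash
cat > disk.py <<'E'
from h import *
H=np.array([.4867,.1733,.064])
for n in("wrist","scene","side"):
    c=cam(n);f=c["frame"];g=cv2.cvtColor(f,cv2.COLOR_BGR2GRAY);hsv=cv2.cvtColor(f,cv2.COLOR_BGR2HSV)
    e=proj(c,[H[0],H[1],.195]);b=proj(c,[H[0],H[1],.115]);print(n,"expect end",e.round(1),"foot",b.round(1),"mouth",proj(c,H).round(1))
    r=50 if n=="wrist" else 22
    x,y=int(e[0]),int(e[1]);y0=max(0,y-r);x0=x-r
    m=(g<60).astype(np.uint8);m[:y0]=0;m[y+r*2:]=0;m[:,:x0]=0;m[:,x+r:]=0
    N,l,st,ce=cv2.connectedComponentsWithStats(m);print(" dark",[(st[i].tolist(),ce[i].round(1).tolist()) for i in range(1,N) if st[i][4]>25])
    if n=="wrist":
        m=((g>90)&(hsv[...,1]<60)).astype(np.uint8);m[:y0]=0;m[y+r:]=0;m[:,:x0]=0;m[:,x+r:]=0
        N,l,st,ce=cv2.connectedComponentsWithStats(m);print(" light",[(st[i].tolist(),ce[i].round(1).tolist()) for i in range(1,N) if st[i][4]>60])
    k=6 if n=="wrist" else 2
    for v in range(y0,y+int(r*1.6),k): print(v,' '.join('%3d'%g[v,u] for u in range(x0,x+r,k)))
E
python3 disk.py
```

```text
wrist expect end [318.3 191. ] foot [318.9 168.1] mouth [319.2 158.4]
 dark [([303, 150, 38, 57, 1203], [321.2, 175.2]), ([301, 218, 48, 17, 241], [325.2, 223.6]), ([309, 250, 20, 15, 123], [317.3, 259.1])]
 light [([291, 141, 32, 39, 515], [300.8, 155.7]), ([328, 141, 21, 37, 352], [340.3, 154.0]), ([268, 173, 100, 68, 3236], [317.5, 214.5]), ([308, 181, 25, 25, 470], [320.2, 192.6]), ([313, 236, 24, 5, 89], [324.3, 238.4])]
141 237 158 136 135 163 216 176 235 225  91 103 171 226 157 131 132 133
147 152 159 138 156 126 209 234 117  90  76  83 213 162 161 143 132 131
153 195 158 160 157 181 123  87  80 187  89  42  64 112 126  83 100 128
159 227 156 158 162 212 151 105  14   7  12   7  34 110 126  84  72  72
165 228 157 154 155 163 158 198  10   6   5   3  13  53 120  78  69  70
171 228 176 155 159 187 236  84   1   3   5  10   8 112  84  66  67  67
177 227 225 156 156 156 172  45  24  20  20  22  17 105  79  69  70 119
183 227 227 178 154 156 156  30  41 178 211  89  10 138 129 133 107 234
189 227 226 227 161 155 157  23 111 110 113 111  17 132 130 129 230 232
195 228 226 236 236 18
[... 5788 characters left out ...]
 173 168 144 110 115 161 174 157 175 200 205 213 215 214
198 234 235 235 233 182 169 169 154 142 112  96 112 104 121 139 150 188 216 219 217 214 217
200 231 229 223 186 153 127 133 132 142 136 122 123 116 122 139 137 136 167 216 216 219 222
202 221 228 230 233 230 145 134 138 171 162  94 125 110  95 125 182 139 145 183 217 221 223
204 231 232 230 230 192 136 136 152 146 101  90 134 133  98  97 199 156 148 155 213 222 221
206 229 228 229 229 183 134 134 129 184 158 101 106  99 128 194 185 156 153 149 208 221 221
208 234 232 233 225 168 133 133 140 141 182 186 134 171 214 173 153 153 148 135 205 230 233
210 233 232 227 214 146 106 129 132 131 139 147 148 155 154 159 146 151 141 103 219 234 234
```

The key still stands upright and seated. The wrist view has its end disk at (320,193), and the scene view has the handle dark from rows 157 to 183 at u=316, as expected. I'll regrip it squarely with the tool truly vertical and more squeeze.

Run:
```python
from h import *
w=cam("wrist");s=sense();M=rot(s).as_matrix()
e=plane(w,320.1,192.9,.195);print("end",e)
g=cv2.cvtColor(w["frame"],cv2.COLOR_BGR2GRAY)
# edges of handle end face: dark transition left/right by row
for v in(180,184,188,192,196,200,204): 
    r=g[v,290:350].astype(int);d=np.where(r<75)[0];print(v,290+d[0],290+d[-1])
# handle foot on x+ side, pilot: column profile
print(g[140:182,319:322].mean(1).astype(int).tolist())
y=np.degrees(np.arctan2(M[1,1],M[0,1]));print("yaw",y)
go([e[0]*.6+.4867*.4,e[1]*.6+.1733*.4,.24],toolR(np.array([0,0,-1.]),y))
```

```text
end [0.48507456 0.17233033 0.195     ]
180 303 338
184 303 338
188 303 338
192 303 338
196 304 338
200 304 337
204 304 336
[192, 144, 103, 86, 81, 82, 81, 82, 75, 67, 65, 69, 89, 104, 85, 62, 43, 26, 10, 9, 4, 8, 8, 9, 8, 9, 7, 7, 9, 9, 7, 7, 6, 9, 9, 9, 13, 19, 22, 30, 60, 125]
yaw -102.93976523958943
shift cm [0.46 0.05 5.14] turn [-0.3  3.4  0. ] |w| 3.4 rows 0.8
```

{"op": "play_rows", "data": {"commands": [[[100,0.4,0.05,3.0,0,0,0],[100,0,0,0,-0.3,3.4,0],[100,0,0,0,0,0,0],[100,0,0,0,0,0,0]]], "squeeze": 110}}

```text
t: 16.23
tool_pos: [0.4866, 0.1726, 0.262]
eef_rot: [-0.0, 0.994, -0.113, 0.0]
wrist_force: [0.1, 0.4, 0.3]
grip_width: 0.996
grip_force: 0.0
```

Run:
```python
from h import *
w=cam("wrist");s=sense();M=rot(s).as_matrix();print(s["tool_pos"],M.round(3))
g=cv2.cvtColor(w["frame"],cv2.COLOR_BGR2GRAY);u,v=proj(w,[.485,.1723,.195]).astype(int);print(u,v)
m=np.zeros_like(g);m[v-25:v+25,u-25:u+25]=((g>85)&(g<230))[v-25:v+25,u-25:u+25]
N,l,st,ce=cv2.connectedComponentsWithStats(m);L=[(st[i].tolist(),ce[i].round(1)) for i in range(1,N) if st[i][4]>200];print(L)
for b,c in L:
    e=plane(w,b[0]+b[2]/2-.5,b[1]+b[3]/2-.5,.195);print(e,M.T@(e-s["tool_pos"])*100)
print(M.T@(np.array([.4867,.1733,.115])-s["tool_pos"])*100)
```

```text
[0.48672142 0.17255726 0.26195999] [[ 0.975 -0.224  0.001]
 [-0.224 -0.975 -0.   ]
 [ 0.001 -0.    -1.   ]]
319 214
[([294, 189, 50, 45, 438], array([312.7, 214.6])), ([306, 202, 28, 27, 586], array([319.6, 214.9]))]
[0.48771001 0.17232533 0.195     ] [9.73768456e-02 1.09731653e-03 6.69606114e+00]
[0.48475121 0.17229974 0.195     ] [-0.19041447  0.06985696  6.69587559]
[-0.02786471 -0.0705155  14.6959916 ]
```

{"op": "play_rows", "data": {"commands": [[[100,-0.1,0,4.2,0,0,0],[100,0,0,4.2,0,0,0],[100,0,0,4.0,0,0,0],[100,0,0,0,0,0,0],[15,0,0,0,0,0,0],[10,0,0,0,0,0,0],[0,0,0,0,0,0,0],[0,0,0,0,0,0,0]]], "squeeze": 110}}

```text
t: 17.27
tool_pos: [0.4862, 0.1732, 0.1389]
eef_rot: [-0.001, 0.994, -0.113, 0.001]
wrist_force: [-1.6, 0.5, 8.7]
grip_width: 0.315
grip_force: 103.0
```

{"op": "play_rows", "data": {"commands": [[[0,0,0,0,0,0,0],[0,0,0,-0.3,0,0,0],[0,0,0,-0.3,0,0,0],[0,0,0,0,0,0,0]]]}}

```text
t: 17.77
tool_pos: [0.4831, 0.1729, 0.14]
eef_rot: [0.002, 0.994, -0.112, -0.002]
wrist_force: [6.1, 4.6, -48.0]
grip_width: 0.316
grip_force: 110.5
```

```bash
python3 st.py
```

```text
17.775 tip rel hub mm [  4.3  -1.4 -27. ] F [  6.1   4.6 -48. ] M [ 1.28 -2.3  -0.07] q7 [-0.6   0.46  0.24  1.98 -0.16  0.72 -2.06] tool [0.4831 0.1729 0.14  ] [[0.975, -0.223, -0.005], [-0.223, -0.975, -0.003], [-0.004, 0.004, -1.0]]
```

The key resists 48 N straight up, so it is wedged in the recess. I'll twist it back a little within the play while pulling.

{"op": "play_rows", "data": {"commands": [[[0,0,0,0.2,0,0,-3],[0,0,0,0,0,0,0],[0,0,0,0,0,0,-3],[0,0,0,0,0,0,0]]]}}

```text
t: 18.27
tool_pos: [0.4835, 0.1726, 0.1398]
eef_rot: [0.001, 0.998, -0.06, -0.002]
wrist_force: [2.1, 2.9, -29.6]
grip_width: 0.317
grip_force: 112.8
```

```bash
python3 st.py
```

```text
18.275 tip rel hub mm [  4.8  -0.8 -27.1] F [  2.1   2.9 -29.6] M [ 0.83 -0.09  0.08] q7 [-0.58  0.46  0.21  1.98 -0.14  0.72 -1.98] tool [0.4835 0.1726 0.1398] [[0.993, -0.12, -0.004], [-0.12, -0.993, -0.002], [-0.003, 0.002, -1.0]]
```

{"op": "play_rows", "data": {"commands": [[[0,0,0,0.35,0,0,0],[0,0,0,0,0,0,0],[0,0,0,0,0,0,0]]]}}

```text
t: 18.65
tool_pos: [0.4855, 0.1731, 0.1394]
eef_rot: [-0.0, 0.998, -0.061, 0.001]
wrist_force: [-3.8, 1.7, 5.6]
grip_width: 0.314
grip_force: 118.4
```

```bash
python3 st.py
python3 - <<'E'
from h import *
w=cam("wrist");f=w["frame"];g=cv2.cvtColor(f,cv2.COLOR_BGR2GRAY);M=rot().as_matrix();s=sense()
c=proj(w,[.4867,.1733,.064]);print("mouth",c)
for z in(.064,): 
  P=lambda x,y:proj(w,np.array([.4867+x,.1733+y,z]))
# sample grey around circle radius 20mm (lock plate corners at 24) versus world azimuth
for r in(.019,.021,.0225):
  out=[]
  for a in range(0,360,6):
    u,v=P(r*np.cos(np.radians(a)),r*np.sin(np.radians(a)));out.append(int(g[int(round(v)),int(round(u))]))
  print(r,out)
E
```

```text
18.65 tip rel hub mm [  7.4   0.  -27.5] F [-3.8  1.7  5.6] M [ 0.34  1.26 -0.03] q7 [-0.58  0.46  0.21  1.98 -0.14  0.71 -1.98] tool [0.4855 0.1731 0.1394] [[0.993, -0.122, 0.002], [-0.122, -0.993, 0.001], [0.001, -0.001, -1.0]]
mouth [318.06660855 207.63443369]
0.019 [135, 212, 224, 225, 232, 221, 194, 137, 97, 89, 90, 88, 87, 90, 144, 178, 193, 130, 88, 16, 7, 14, 10, 10, 6, 11, 9, 9, 17, 13, 9, 10, 6, 4, 13, 2, 10, 10, 11, 10, 9, 32, 44, 45, 41, 52, 56, 68, 86, 142, 117, 118, 86, 90, 92, 91, 87, 89, 86, 96]
0.021 [237, 241, 240, 241, 241, 241, 240, 240, 232, 153, 93, 90, 95, 151, 226, 231, 230, 226, 165, 128, 14, 8, 12, 4, 13, 11, 10, 7, 0, 16, 6, 2, 7, 11, 15, 5, 11, 10, 7, 14, 33, 43, 41, 45, 90, 106, 126, 127, 156, 219, 217, 223, 161, 128, 94, 87, 88, 88, 107, 202]
0.0225 [239, 241, 240, 242, 242, 242, 242, 243, 242, 234, 130, 91, 162, 222, 229, 232, 226, 220, 217, 211, 47, 7, 6, 9, 11, 11, 2, 9, 14, 3, 7, 11, 6, 7, 5, 12, 10, 8, 13, 33, 42, 43, 44, 69, 120, 123, 125, 133, 198, 220, 220, 225, 223, 220, 156, 86, 88, 142, 220, 241]
```

```bash
cat > top.py <<'E'
from h import *
import sys
def top(c,h=.064,n=27,st=2):
    g=cv2.cvtColor(c["frame"],cv2.COLOR_BGR2GRAY)
    for y in range(n,-n-1,-st):
        print('%4d'%y,' '.join('%3d'%g[tuple(np.round(proj(c,[.4867+x/1000,.1733+y/1000,h])[::-1]).astype(int))] for x in range(-n,n+1,st)))
if __name__=="__main__": top(cam("wrist"))
E
python3 top.py
```

```text
27  23  32  63  69 121 215 231 231 237 233 228 219 226 203 217 215 219 232 236 241 241 231 179  94 156 178 175 145
  25   8   5  14  24 198 234 236 233 211 196 106 106  90 125 100  97 122 128 202 223 233 241 240 228 127 144 178 183
  23  11  10   6  12 102 161 216 119 106 128 168 181 219 218 229 206 194 189 100  96 185 226 231 240 239 116 120 185
  21  15  12   2  10   1  35  38  39 110 214 219 224 229 229 232 231 169 160  94 172 143 107 212 236 242 238 149 147
  19   9  12  14   5  10  11   7  10  27 118 113 130 165 200 169 122  92  87  91 131 236 227 148 195 240 244 208 127
  17   6   8  12   7   8  13   5  15  14   8   6  60  56  52  83  89  88  91  90  89 209 242 225 156 214 240 243 199
  15  12   9   6  13   6   2   7   8  11  12  12  16  33  44  72  89  90  84  92  89 171 238 243 206 138 208 242 241
  13  10   7  15   5   8   9   0   8   7  12   5   1  23  44  73  88  90  93  87  88 113 234 241 241 226 200 236 242
  11   4  10   5   7   8  13   7   6   6  12   7   9  29  43  60  60  58  85  86  91  86 193 241 241 241 166 218 242
   9   2   8   4  10  14  11  13  13  10   4   9 
[... 1473 characters left out ...]
-17  11   9  11   9  13  12  16   7   7  12  36  43  46  42  42  42  45 124 107 197 223 227 230 214 159 229 235 219
 -19   5  20  46  77  36  54 102  69  40  43  44  43  41  43  47  84 111 199 215 220 226 228 220 159 223 235 238 171
 -21  19  69 139 136 107  81 101  97  54  42  42  46  76 102 117 127 131 199 218 219 214 203 137 218 235 239 221  87
 -23  67  75 133 138 139 108  83  73  61  46  84 108 121 127 120 125 132 214 219 191 154 169 218 230 236 214  88 129
 -25  70  89 100 125 134 136 129 112  66  73  93  97 116 120 118 113 119 152 123 139 205 230 230 230 225 106 126 178
 -27  68  95 101  93 123 132 142 135 130 116 101  70  70  74  77  79 133 182 224 229 235 231 224 200 101 145 171 182
```

The lock plate's edge in the wrist image shows the lock has followed the key back to about 42–45°: the hard push at the stop wedged the square in the recess. I'll turn counter-clockwise to the lock's open stop to break the wedge, then lock again by angle without forcing it.

{"op": "play_rows", "data": {"commands": [[[0,0,0,0,0,0,-10],[0,0,0,0,0,0,-10],[0,0,0,0,0,0,-10],[0,0,0,0,0,0,-6],[0,0,0,0,0,0,0]]]}}

```text
t: 19.38
tool_pos: [0.4857, 0.1724, 0.1393]
eef_rot: [0.0, 0.968, 0.251, 0.001]
wrist_force: [-3.0, 0.7, 6.6]
grip_width: 0.31
grip_force: 118.3
```

```bash
cat > lk.py <<'E'
from h import *
w=cam("wrist");g=cv2.cvtColor(w["frame"],cv2.COLOR_BGR2GRAY);M=rot().as_matrix();pa=np.arctan2(M[1,1],M[0,1])
xa=np.degrees(np.arctan2(M[1,0],M[0,0]));pts=[]
for a in np.arange(xa-75,xa+76,5): # rays from hub axis on the camera side: outermost grey plate -> bright drum
    r=np.arange(12,28,.25);d=np.array([np.cos(np.radians(a)),np.sin(np.radians(a))])
    v=np.array([g[tuple(np.round(proj(w,[.4867+q/1000*d[0],.1733+q/1000*d[1],.064])[::-1]).astype(int))] for q in r]).astype(int)
    j=np.argmax(np.convolve(v,[1,1,1,1,0,-1,-1,-1,-1],'same')[5:-5])+5;s=np.convolve(v,[1,1,1,1,0,-1,-1,-1,-1],'same')[j]/4
    if s>35: pts.append((round(a),round(float(r[j]),1),int(s)))
print("tool y az",np.degrees(pa).round(1),"x az",xa.round(1));print(pts)
E
python3 st.py;python3 lk.py
```

```text
19.375 tip rel hub mm [  5.8   4.2 -27.5] F [-3.   0.7  6.6] M [0.07 0.95 0.11] q7 [-0.45  0.45  0.02  1.98 -0.02  0.71 -1.48] tool [0.4857 0.1724 0.1393] [[0.874, 0.486, 0.002], [0.486, -0.874, -0.0], [0.001, 0.001, -1.0]]
tool y az -61.0 x az 29.0
[(-46, 19.0, 87), (-41, 18.2, 80), (-36, 18.0, 90), (-31, 18.0, 85), (-26, 18.5, 88), (-21, 18.5, 77), (-16, 19.0, 89), (-11, 19.8, 80), (-6, 20.0, 80), (-1, 22.0, 80), (4, 22.8, 88), (9, 24.2, 63), (14, 23.2, 52), (19, 22.2, 89), (24, 20.8, 87), (29, 20.0, 85), (34, 19.0, 92), (39, 18.5, 85), (44, 18.2, 83), (49, 18.0, 86), (54, 17.2, 88), (59, 17.2, 95), (64, 17.5, 93), (69, 17.8, 96), (74, 18.0, 87), (79, 18.5, 95), (84, 19.5, 86), (89, 21.0, 79), (94, 26.5, 95), (99, 26.5, 108), (104, 26.5, 103)]
```

{"op": "play_rows", "data": {"commands": [[[0,0,0,0,0,0,-8],[0,0,0,0,0,0,-8],[0,0,0,0,0,0,0]]]}}

```text
t: 19.8
tool_pos: [0.486, 0.1722, 0.1394]
eef_rot: [0.001, 0.924, 0.384, 0.001]
wrist_force: [-1.9, -1.0, 5.2]
grip_width: 0.316
grip_force: 118.4
```

```bash
python3 st.py;python3 lk.py
```

```text
19.8 tip rel hub mm [  4.6   5.6 -27.5] F [-1.9 -1.   5.2] M [-0.09  0.43  0.08] q7 [-0.39  0.45 -0.06  1.97  0.04  0.72 -1.26] tool [0.486  0.1722 0.1394] [[0.706, 0.708, 0.002], [0.708, -0.706, -0.0], [0.001, 0.002, -1.0]]
tool y az -45.0 x az 45.0
[(-30, 18.0, 85), (-25, 18.5, 79), (-20, 18.8, 80), (-15, 19.2, 73), (-10, 20.2, 84), (-5, 20.8, 79), (0, 21.8, 65), (5, 23.8, 70), (10, 26.5, 57), (15, 22.8, 88), (20, 21.8, 88), (25, 20.2, 91), (30, 19.8, 97), (35, 18.5, 88), (40, 18.2, 94), (45, 18.2, 85), (50, 17.8, 106), (55, 17.8, 91), (60, 17.8, 88), (65, 18.0, 92), (70, 18.5, 92), (75, 18.5, 97), (80, 19.8, 82), (85, 20.0, 90), (90, 21.0, 77), (95, 22.8, 80), (100, 26.5, 87), (105, 26.5, 78), (110, 26.5, 82), (115, 26.5, 95), (120, 26.5, 85)]
```

The lock's square stays at about 56° while the key turned a further 16° without torque, so the wedge has broken. I'll turn on to square and test that it lifts freely.

{"op": "play_rows", "data": {"commands": [[[0,0,0,0,0,0,-10],[0,0,0,0,0,0,0],[0,0,0,-0.4,0,0,0],[0,0,0,0,0,0,0]]]}}

```text
t: 20.35
tool_pos: [0.4857, 0.1727, 0.1425]
eef_rot: [0.0, 0.887, 0.461, 0.0]
wrist_force: [0.3, 0.7, -2.2]
grip_width: 0.314
grip_force: 117.0
```

```bash
python3 st.py;python3 lk.py
```

```text
20.35 tip rel hub mm [  2.9   6.9 -24.4] F [ 0.3  0.7 -2.2] M [-0.38  0.27 -0.03] q7 [-0.36  0.45 -0.11  1.97  0.07  0.73 -1.12] tool [0.4857 0.1727 0.1425] [[0.575, 0.818, 0.001], [0.818, -0.575, -0.0], [0.0, 0.001, -1.0]]
tool y az -35.0 x az 55.0
[(-20, 18.8, 82), (-15, 19.2, 79), (-10, 20.0, 92), (-5, 20.2, 78), (0, 22.0, 84), (5, 26.5, 60), (10, 26.5, 69), (15, 23.2, 72), (20, 21.8, 83), (25, 20.5, 88), (30, 19.5, 96), (35, 18.8, 97), (40, 18.2, 96), (45, 18.0, 97), (50, 17.8, 95), (55, 17.8, 93), (60, 17.8, 92), (65, 18.0, 98), (70, 18.2, 96), (75, 18.8, 101), (80, 19.5, 100), (85, 20.5, 94), (90, 21.8, 87), (95, 23.2, 73), (100, 26.5, 86), (105, 26.5, 72), (110, 22.0, 73), (115, 20.2, 85), (120, 19.5, 82), (125, 18.8, 78), (130, 18.2, 78)]
```

It is free: the key rose 3 mm under its own weight alone. The lock's square normal is at 55°, so it is nearly open. I'll turn clockwise again, watching the lock's angle in the image, and stop short of a hard push.

{"op": "play_rows", "data": {"commands": [[[0,0,0,0,0,0,10],[0,0,0,0,0,0,10],[0,0,0,0,0,0,10],[0,0,0,0,0,0,10],[0,0,0,0,0,0,10],[0,0,0,0,0,0,10],[0,0,0,0,0,0,7],[0,0,0,0,0,0,0]]]}}

```text
t: 21.4
tool_pos: [0.4853, 0.1732, 0.142]
eef_rot: [0.0, 0.995, -0.104, 0.0]
wrist_force: [-0.3, 2.1, -1.5]
grip_width: 0.309
grip_force: 117.4
```

```bash
python3 st.py;python3 lk.py
```

```text
21.4 tip rel hub mm [  7.   -0.7 -24.9] F [-0.3  2.1 -1.5] M [ 0.37  0.31 -0.01] q7 [-0.59  0.46  0.23  1.98 -0.15  0.72 -2.05] tool [0.4853 0.1732 0.142 ] [[0.978, -0.206, 0.001], [-0.206, -0.978, -0.001], [0.001, 0.0, -1.0]]
tool y az -101.8 x az -11.8
[(-87, 19.0, 48), (-82, 19.0, 46), (-77, 24.2, 55), (-72, 21.0, 68), (-67, 21.2, 81), (-62, 22.0, 72), (-57, 23.5, 62), (-52, 24.8, 62), (-47, 26.5, 37), (-42, 23.2, 78), (-37, 21.8, 80), (-32, 20.8, 94), (-27, 19.8, 92), (-22, 19.0, 94), (-17, 18.8, 110), (-12, 18.8, 100), (-7, 18.2, 105), (-2, 18.2, 110), (3, 18.2, 93), (8, 18.5, 99), (13, 19.2, 103), (18, 19.2, 101), (23, 20.5, 94), (28, 21.0, 103), (33, 22.5, 84), (38, 26.2, 84), (43, 26.5, 61), (48, 21.8, 81), (53, 26.2, 82), (58, 19.2, 84), (63, 18.8, 92)]
```

{"op": "play_rows", "data": {"commands": [[[0,0,0,0,0,0,3],[0,0,0,0,0,0,0]]]}}

```text
t: 21.7
tool_pos: [0.4854, 0.1731, 0.142]
eef_rot: [0.0, 0.992, -0.129, 0.0]
wrist_force: [-0.9, 3.0, -1.2]
grip_width: 0.314
grip_force: 117.4
```

```bash
python3 st.py;python3 lk.py
```

```text
21.7 tip rel hub mm [  7.1  -1.2 -24.9] F [-0.9  3.  -1.2] M [ 0.72 -0.12  0.05] q7 [-0.6   0.46  0.24  1.98 -0.16  0.72 -2.09] tool [0.4854 0.1731 0.142 ] [[0.967, -0.255, 0.001], [-0.255, -0.967, -0.0], [0.001, -0.0, -1.0]]
tool y az -104.8 x az -14.8
[(-90, 19.0, 43), (-85, 19.0, 43), (-80, 19.5, 46), (-75, 20.2, 54), (-70, 20.8, 77), (-65, 22.0, 72), (-45, 23.5, 86), (-40, 22.0, 84), (-35, 21.0, 95), (-30, 19.8, 89), (-25, 19.2, 93), (-20, 19.0, 88), (-15, 18.5, 89), (-10, 18.2, 96), (-5, 18.5, 98), (0, 18.2, 96), (5, 18.5, 98), (10, 18.8, 113), (15, 19.5, 95), (20, 19.8, 87), (25, 21.0, 93), (30, 22.0, 88), (35, 26.5, 80), (40, 26.5, 71), (45, 26.5, 77), (50, 20.5, 84), (55, 26.0, 85), (60, 18.5, 80)]
```

{"op": "play_rows", "data": {"commands": [[[0,0,0,0,0,0,3],[0,0,0,0,0,0,0]]]}}

```text
t: 22.0
tool_pos: [0.4854, 0.1731, 0.142]
eef_rot: [0.0, 0.988, -0.155, 0.0]
wrist_force: [0.3, 2.9, -2.5]
grip_width: 0.308
grip_force: 117.0
```

```bash
python3 st.py;python3 lk.py
```

```text
22.0 tip rel hub mm [  7.   -1.6 -24.9] F [ 0.3  2.9 -2.5] M [ 1.02 -0.14  0.09] q7 [-0.61  0.46  0.26  1.98 -0.17  0.72 -2.13] tool [0.4854 0.1731 0.142 ] [[0.952, -0.306, 0.001], [-0.306, -0.952, -0.0], [0.001, -0.0, -1.0]]
tool y az -107.8 x az -17.8
[(-93, 19.0, 43), (-88, 19.0, 45), (-83, 19.5, 49), (-78, 22.2, 58), (-73, 22.5, 60), (-68, 23.8, 59), (-63, 24.0, 47), (-58, 25.0, 37), (-53, 26.5, 38), (-48, 23.8, 71), (-43, 22.0, 81), (-38, 21.0, 96), (-33, 20.0, 87), (-28, 19.2, 91), (-23, 19.0, 102), (-18, 18.5, 91), (-13, 18.5, 107), (-8, 18.5, 95), (-3, 18.5, 97), (2, 18.8, 103), (7, 18.8, 97), (12, 19.5, 101), (17, 20.0, 94), (22, 21.2, 85), (27, 22.2, 96), (32, 26.2, 77), (37, 26.5, 69), (42, 26.5, 75), (47, 20.5, 87), (52, 26.5, 94), (57, 18.5, 102)]
```

The lock's normal is now at −8°, about 69° from the start, which is right at the stop with little torque. I'll back off within the play.

{"op": "play_rows", "data": {"commands": [[[0,0,0,0,0,0,-4],[0,0,0,0,0,0,-5],[0,0,0,0,0,0,0],[0,0,0,-0.3,0,0,0],[0,0,0,0,0,0,0]]]}}

```text
t: 22.68
tool_pos: [0.4856, 0.1723, 0.1453]
eef_rot: [0.0, 0.997, -0.078, 0.001]
wrist_force: [1.5, -0.9, -3.2]
grip_width: 0.314
grip_force: 117.0
```

```bash
python3 st.py;python3 lk.py
```

```text
22.675 tip rel hub mm [  7.4  -1.2 -21.6] F [ 1.5 -0.9 -3.2] M [ 0.17  0.07 -0.04] q7 [-0.58  0.45  0.22  1.97 -0.14  0.73 -2.01] tool [0.4856 0.1723 0.1453] [[0.988, -0.156, 0.001], [-0.156, -0.988, -0.001], [0.001, 0.001, -1.0]]
tool y az -99.0 x az -9.0
[(-84, 19.2, 47), (-79, 20.0, 44), (-74, 23.2, 55), (-69, 23.0, 65), (-64, 23.5, 53), (-59, 24.5, 35), (-54, 26.5, 47), (-49, 24.0, 59), (-44, 22.8, 84), (-39, 21.5, 82), (-34, 20.5, 87), (-29, 19.8, 87), (-24, 19.2, 85), (-19, 18.8, 92), (-14, 18.8, 103), (-9, 18.5, 103), (-4, 18.8, 107), (1, 18.2, 100), (6, 18.8, 95), (11, 19.2, 103), (16, 19.8, 100), (21, 20.8, 90), (26, 21.8, 101), (31, 22.8, 80), (36, 26.5, 79), (41, 22.0, 70), (46, 21.0, 87), (51, 19.5, 78), (56, 18.8, 88), (61, 18.2, 82), (66, 26.5, 90)]
```

The lock stayed at about 67° and the key lifts freely. Lifting out.

{"op": "play_rows", "data": {"commands": [[[0,0,0,-0.8,0,0,0],[0,0,0,-0.8,0,0,0],[0,0,0,-1.5,0,0,0],[0,0,0,-5.0,0,0,0],[0,0,0,-5.0,0,0,0],[0,0,0,0,0,0,0]]]}}

```text
t: 23.48
tool_pos: [0.4873, 0.1732, 0.2806]
eef_rot: [-0.002, 0.997, -0.078, 0.004]
wrist_force: [-0.0, 0.2, -2.0]
grip_width: 0.31
grip_force: 117.6
```

```bash
python3 st.py;python3 lk.py
python3 - <<'E'
from h import *
w=cam("wrist");s=sense();M=rot(s).as_matrix();g=cv2.cvtColor(w["frame"],cv2.COLOR_BGR2GRAY)
P=lambda x,y,z:proj(w,s["tool_pos"]+M@np.array([x,y,z])/1000).round(1)
print("width",s["grip_width"],"pred tip",P(4.5,0,97),"sqend",P(8,0,90),"sqstart",P(8,0,72),"foot",P(14,0,22))
for v in range(180,232,2): print(v,g[v,296:344:2].tolist())
m=np.zeros_like(g);m[285:360,280:360]=g[285:360,280:360]>80
n,l,st,ce=cv2.connectedComponentsWithStats(m);i=1+np.argmax(st[1:,4]);print("disk",st[i],ce[i],"pred",P(0,0,-58))
E
```

```text
23.475 tip rel hub mm [  9.8   0.  113.8] F [-0.   0.2 -2. ] M [-0.01  0.04  0.06] q7 [-0.62  0.3   0.26  1.79 -0.09  1.06 -2.06] tool [0.4873 0.1732 0.2806] [[0.988, -0.156, 0.008], [-0.156, -0.988, 0.003], [0.007, -0.004, -1.0]]
tool y az -98.9 x az -8.9
[(-84, 20.0, 61), (-79, 20.2, 54), (-74, 21.0, 51), (-69, 22.0, 44), (-64, 23.0, 39), (-59, 26.5, 55), (-54, 26.5, 47), (-49, 22.5, 45), (-44, 22.0, 53), (-39, 19.8, 56), (-34, 20.5, 52), (-29, 19.8, 54), (-24, 17.8, 52), (-19, 17.8, 69), (-14, 17.5, 75), (-9, 17.5, 69), (-4, 17.5, 71), (1, 17.8, 66), (6, 18.0, 71), (11, 18.2, 65), (16, 19.0, 65), (21, 20.0, 69), (26, 21.0, 63), (31, 22.5, 47), (36, 25.8, 60), (41, 22.2, 48), (46, 21.0, 58), (51, 20.0, 59), (56, 18.8, 70), (61, 17.0, 55), (66, 16.5, 63)]
width 0.3121461380723049 pred tip [319.3 196.4] sqend [319.2 194.1] sqstart [319.2 200.2] foot [318.9 213.1]
180 [211, 158, 233, 237, 194, 100, 92, 87, 53, 29, 26, 39, 39, 34, 35, 34, 59, 85, 89, 90, 146, 210, 204, 117]
182 [228, 148, 217, 233, 194, 102, 90, 88, 54, 33, 35, 39, 38, 42, 39, 43, 59, 90, 86, 90, 161, 210, 153, 102]
18
[... 1913 characters left out ...]
, 11, 12, 39]
218 [42, 9, 8, 7, 11, 11, 14, 12, 11, 10, 9, 9, 9, 6, 8, 2, 14, 12, 5, 6, 12, 12, 5, 14]
220 [20, 14, 8, 4, 7, 9, 8, 8, 7, 2, 10, 10, 10, 5, 1, 9, 10, 7, 9, 12, 1, 5, 5, 8]
222 [11, 11, 9, 7, 12, 16, 11, 10, 13, 11, 9, 2, 6, 9, 11, 11, 5, 5, 10, 8, 3, 12, 6, 4]
224 [14, 8, 13, 10, 8, 16, 12, 9, 10, 6, 6, 15, 7, 10, 6, 9, 13, 6, 12, 4, 15, 10, 10, 10]
226 [14, 8, 8, 9, 10, 8, 7, 8, 13, 7, 11, 7, 13, 9, 5, 9, 10, 11, 8, 11, 2, 6, 9, 12]
228 [12, 5, 11, 11, 11, 11, 8, 12, 9, 5, 9, 6, 4, 9, 14, 1, 7, 4, 4, 7, 2, 4, 6, 8]
230 [13, 11, 9, 2, 8, 11, 10, 9, 7, 12, 6, 4, 10, 11, 12, 10, 12, 6, 8, 8, 9, 5, 6, 6]
disk [ 289  302   62   40 1919] [319.7029703 323.2199062] pred [317.8 329.1]
```

The key is out, held straight in the hand, and the lock still reads about 67°. Back to the rest.

Run:
```python
from h import *
go([.5245,-.3185,.30],toolR(np.array([0,0,-1.]),-91.3))
```

```text
shift cm [11.51 47.91 -2.33] turn [-0.  -0.1 -7.6] |w| 7.6 rows 7.9
```

{"op": "play_rows", "data": {"commands": [[[0,0,0,-2.3,0,0,0],[0,1.44,6.0,0,0,0,0],[0,1.44,6.0,0,0,0,0],[0,1.44,6.0,0,0,0,0],[0,1.44,6.0,0,0,0,0],[0,1.44,6.0,0,0,0,0],[0,1.44,6.0,0,0,0,0],[0,1.44,6.0,0,0,0,0]]]}}

```text
t: 24.58
tool_pos: [0.519, -0.2592, 0.2979]
eef_rot: [-0.0, 0.997, -0.078, -0.001]
wrist_force: [1.5, 0.4, -1.2]
grip_width: 0.315
grip_force: 117.6
```

{"op": "play_rows", "data": {"commands": [[[0,1.44,5.9,0,0,0,0],[0,0,0,0,0,0,-7.6],[0,0,0,0,0,10,0],[0,0,0,0,0,10,0],[0,0,0,0,0,10,0],[0,0,0,0,0,0,0],[0,0,0,0,0,0,0]]]}}

```text
t: 25.45
tool_pos: [0.5247, -0.3183, 0.2988]
eef_rot: [0.003, 0.966, -0.011, 0.258]
wrist_force: [-0.3, -0.2, -1.1]
grip_width: 0.315
grip_force: 117.4
```

```bash
cat > rs.py <<'E'
from h import *
s=sense();M=rot(s).as_matrix();mo=np.array([.589,-.320,.0925]);A=axis(-1.3)
tip=s["tool_pos"]+M@np.array([0,0,.0989]);d=tip-mo
print(s["t"],"tool",s["tool_pos"].round(4),"q",s["joint_positions"].round(2),"F",s["wrist_force"].round(1),"gw",round(s["grip_width"],3))
print("tip above mouth along A mm",(d@A*1000).round(1),"lateral, tool axes",(M.T@(d-A*(d@A))*1000).round(1),"axis err deg",np.degrees(np.arccos(-(M[:,2]@A))).round(1),"tilt",np.degrees(np.arccos(-M[2,2])).round(1))
go(mo+A*(.0989+.03),toolR(-A,-91.3))
E
python3 rs.py
```

```text
25.45 tool [ 0.5247 -0.3183  0.2988] q [ 0.49  0.25  0.19  1.94 -0.63  0.62 -0.47] F [-0.3 -0.2 -1.1] gw 0.315
tip above mouth along A mm 112.0 lateral, tool axes [47.3 -0.2 -0.1] axis err deg 0.1 tilt 29.9
shift cm [-4.73  0.02  8.2 ] turn [ 0.   0.1 -0.1] |w| 0.1 rows 1.5
```

{"op": "play_rows", "data": {"commands": [[[0,-2.4,0,4.1,0,0,0],[0,-2.3,0,4.1,0,0,0],[0,0,0,0,0,0,0],[0,0,0,0,0,0,0]]]}}

```text
t: 25.95
tool_pos: [0.5267, -0.3187, 0.2063]
eef_rot: [0.003, 0.966, -0.011, 0.26]
wrist_force: [0.5, -0.6, -0.7]
grip_width: 0.31
grip_force: 117.4
```

```bash
python3 rs.py
python3 - <<'E'
from h import *
w=cam("wrist");s=sense();M=rot(s).as_matrix();g=cv2.cvtColor(w["frame"],cv2.COLOR_BGR2GRAY)
P=lambda p:proj(w,np.array(p)).round(1)
mo=np.array([.589,-.320,.0925]);A=axis(-1.3);X=M[:,0];Y=M[:,1]
print("mouth",P(mo),"bore +x edge",P(mo+.01*X),"block back",P(mo+.028*X),"tip",P(s["tool_pos"]+M@[.0045,0,.0989]),"sq start",P(s["tool_pos"]+M@[.008,0,.0739]))
for v in range(140,216,2): print(v,g[v,270:372:4].tolist())
E
```

```text
25.95 tool [ 0.5267 -0.3187  0.2063] q [ 0.61  0.37  0.03  2.07 -0.87  0.4  -0.19] F [ 0.5 -0.6 -0.7] gw 0.31
tip above mouth along A mm 30.8 lateral, tool axes [3.1 0.2 0. ] axis err deg 0.1 tilt 30.1
shift cm [-0.29 -0.01  0.08] turn [ 0.  -0.1  0.1] |w| 0.1 rows 0.0
mouth [318.6 195.2] bore +x edge [318.6 184.1] block back [318.6 163.6] tip [319.  194.9] sq start [318.9 198.7]
140 [243, 244, 243, 244, 244, 244, 243, 243, 244, 243, 244, 243, 244, 243, 243, 243, 244, 244, 244, 243, 244, 244, 244, 244, 244, 244]
142 [243, 244, 244, 242, 243, 243, 244, 243, 243, 243, 244, 243, 243, 244, 244, 243, 244, 244, 243, 244, 244, 243, 244, 243, 244, 244]
144 [243, 244, 243, 244, 244, 243, 244, 243, 244, 243, 243, 243, 243, 242, 244, 243, 243, 243, 244, 242, 243, 244, 244, 243, 244, 243]
146 [243, 243, 244, 243, 239, 237, 236, 236, 236, 235, 234, 234, 232, 231, 231, 230, 230, 227, 227, 228, 233, 244, 243, 243, 244, 244]
148 [244, 244, 243, 245, 217, 213, 198, 198, 194, 193, 193, 193, 189, 186, 189, 187, 186, 187, 182, 206, 205, 244, 244, 243, 243, 243]
150 [244, 244, 243, 243, 217, 197, 119, 11
[... 3609 characters left out ...]
43, 143, 129, 181, 196, 198, 243, 244]
206 [244, 243, 244, 239, 210, 141, 145, 140, 139, 140, 136, 147, 155, 144, 111, 139, 143, 140, 142, 142, 130, 183, 193, 196, 244, 243]
208 [244, 244, 243, 237, 215, 140, 142, 145, 143, 140, 128, 151, 154, 145, 115, 119, 139, 141, 140, 141, 133, 179, 197, 198, 243, 244]
210 [243, 243, 243, 237, 214, 140, 143, 139, 138, 143, 124, 152, 151, 148, 121, 108, 138, 139, 138, 141, 131, 180, 196, 198, 243, 244]
212 [244, 243, 243, 237, 218, 142, 139, 142, 127, 127, 112, 136, 136, 131, 108, 83, 94, 121, 139, 142, 131, 178, 198, 210, 244, 244]
214 [243, 244, 243, 236, 220, 142, 139, 91, 53, 54, 50, 61, 57, 55, 46, 32, 32, 54, 103, 141, 132, 178, 197, 211, 244, 244]
```

The bore's mouth shows dark at u 304–331 with its back edge at v 176.5, so its centre lies about 4 mm further along +x than assumed. The tip is already within about 1 mm of that. I'll go in.

{"op": "play_rows", "data": {"commands": [[[0,0.1,-0.05,2.5,0,0,0],[0,0,0,1.2,0,0,0],[0,0,0,1.0,0,0,0],[0,0,0,0,0,0,0]]]}}

```text
t: 26.5
tool_pos: [0.5497, -0.3185, 0.1646]
eef_rot: [0.003, 0.966, -0.011, 0.259]
wrist_force: [0.2, -0.0, -1.2]
grip_width: 0.317
grip_force: 117.4
```

```bash
python3 rs.py
```

```text
26.5 tool [ 0.5497 -0.3185  0.1646] q [ 0.66  0.45 -0.07  2.07 -0.97  0.3  -0.1 ] F [ 0.2 -0.  -1.2] gw 0.317
tip above mouth along A mm -16.8 lateral, tool axes [ 2.  -0.6  0. ] axis err deg 0.0 tilt 30.0
shift cm [-0.2   0.07 -4.68] turn [ 0. -0. -0.] |w| 0.0 rows 0.7
```

{"op": "play_rows", "data": {"commands": [[[0,0.1,0,1.5,0,0,0],[0,0,0,1.5,0,0,0],[0,0,0,1.2,0,0,0],[0,0,0,0,0,0,0]]]}}

```text
t: 27.0
tool_pos: [0.5714, -0.3188, 0.1278]
eef_rot: [0.003, 0.966, -0.011, 0.259]
wrist_force: [-0.3, -0.5, -1.8]
grip_width: 0.313
grip_force: 117.4
```

```bash
python3 rs.py
```

```text
27.0 tool [ 0.5714 -0.3188  0.1278] q [ 0.71  0.53 -0.18  2.06 -1.03  0.21 -0.04] F [-0.3 -0.5 -1.8] gw 0.313
tip above mouth along A mm -59.5 lateral, tool axes [ 2.3 -0.8 -0. ] axis err deg 0.0 tilt 30.0
shift cm [-0.24  0.08 -8.95] turn [-0.   0.  -0.1] |w| 0.1 rows 1.4
```

{"op": "play_rows", "data": {"commands": [[[0,0,0,0.6,0,0,0],[0,0,0,0.4,0,0,0],[0,0,0,0.3,0,0,0],[0,0,0,0,0,0,0]]]}}

```text
t: 27.5
tool_pos: [0.5779, -0.3191, 0.1174]
eef_rot: [0.003, 0.966, -0.011, 0.259]
wrist_force: [-0.4, 0.4, -1.1]
grip_width: 0.314
grip_force: 117.4
```

```bash
python3 rs.py
```

```text
27.5 tool [ 0.5779 -0.3191  0.1174] q [ 0.72  0.55 -0.2   2.06 -1.06  0.18 -0.01] F [-0.4  0.4 -1.1] gw 0.314
tip above mouth along A mm -71.7 lateral, tool axes [ 2.9 -0.6  0. ] axis err deg 0.0 tilt 30.0
shift cm [ -0.28   0.07 -10.17] turn [ 0. -0. -0.] |w| 0.1 rows 1.6
```

Within about 3 mm of home. A last nudge, then open, let it slide down, and withdraw along the key's axis.

{"op": "play_rows", "data": {"commands": [[[0,0,0,0.3,0,0,0],[0,0,0,0,0,0,0],[45,0,0,0,0,0,0],[60,0,0,0,0,0,0],[100,0,0,0,0,0,0],[100,0,0,0,0,0,0],[100,0,0,0,0,0,0],[100,0,0,0,0,0,0]]]}}

```text
t: 28.5
tool_pos: [0.5794, -0.3192, 0.115]
eef_rot: [0.003, 0.966, -0.011, 0.259]
wrist_force: [-0.6, -0.1, 0.7]
grip_width: 1.005
grip_force: 0.0
```

{"op": "play_rows", "data": {"commands": [[[100,0,0,-2,0,0,0],[100,0,0,-4,0,0,0],[100,0,0,-4,0,0,0],[100,0,0,0,0,0,0],[100,0,0,0,0,0,0]]]}}

```text
t: 29.12
tool_pos: [0.5297, -0.3176, 0.2014]
eef_rot: [0.003, 0.966, -0.011, 0.259]
wrist_force: [0.1, -0.1, -0.3]
grip_width: 1.0
grip_force: 0.0
```

```bash
python3 rs.py
python3 - <<'E'
from h import *
w=cam("wrist");s=sense();M=rot(s).as_matrix();g=cv2.cvtColor(w["frame"],cv2.COLOR_BGR2GRAY)
old=np.array([.53032427,-.31830932,.19303956])
e=np.array(old+M@np.array([-.0039,-.00036,.035]));u,v=proj(w,e);print("expected disk if home",u,v)
# block back edge expected from w2: tool pts (32.9,+-27,115)
print("block back exp",proj(w,old+M@[.0329,0,.115]))
u,v=int(u),int(v);m=np.zeros_like(g);m[v-45:v+45,u-45:u+45]=(g>95)[v-45:v+45,u-45:u+45]
n,l,st,ce=cv2.connectedComponentsWithStats(m);print([(st[i].tolist(),ce[i].round(1)) for i in range(1,n) if st[i][4]>200])
print("col",[(int(r),int(g[r,u])) for r in range(v-75,v+30,2)])
for r in range(v-60,v+25,6): d=g[r,u-40:u+41];k=np.where(d<45)[0];print(r,(u-40+k[0],u-40+k[-1]) if len(k) else None)
E
```

```text
29.125 tool [ 0.5297 -0.3176  0.2014] q [ 0.6   0.37  0.05  2.07 -0.9   0.4  -0.16] F [ 0.1 -0.1 -0.3] gw 1.0
tip above mouth along A mm 25.1 lateral, tool axes [ 3.1 -1.1  0. ] axis err deg 0.1 tilt 30.0
shift cm [-0.3   0.11 -0.49] turn [ 0. -0.  0.] |w| 0.1 rows 0.1
expected disk if home 318.95937478622693 236.15369230601277
block back exp [319.5253153  159.54118937]
[([273, 191, 90, 90, 6147], array([315.5, 241.6]))]
col [(161, 128), (163, 132), (165, 132), (167, 133), (169, 131), (171, 131), (173, 131), (175, 132), (177, 121), (179, 77), (181, 47), (183, 19), (185, 15), (187, 15), (189, 15), (191, 16), (193, 18), (195, 17), (197, 16), (199, 18), (201, 17), (203, 13), (205, 14), (207, 21), (209, 15), (211, 14), (213, 17), (215, 22), (217, 26), (219, 29), (221, 78), (223, 191), (225, 203), (227, 203), (229, 201), (231, 199), (233, 203), (235, 206), (237, 205), (239, 207), (241, 205), (243, 202), (245, 198), (247, 201), (249, 166), (251, 74), (253, 195), (255, 236), (257, 236), (259, 236), (261, 236), (263, 236), (265, 236)]
176 None
182 (np.int64(308), np.int64(330))
188 (np.int64(306), np.int64(337))
194 (np.int64(305), np.int64(339))
200 (np.int64(304), np.int64(340))
206 (np.int64(303), np.int64(341))
212 (np.int64(303), np.int64(342))
218 (np.int64(302), np.int64(344))
224 (np.int64(301), np.int64(343))
230 (np.int64(302), np.int64(343))
236 (np.int64(302), np.int64(343))
242 (np.int64(302), np.int64(342))
248 (np.int64(302), np.int64(340))
254 None
260 None
```

The disk spans rows 221–249, centred at 235.5 against 236 expected, and the foot meets the block as before, so the key is home. I'll check the starting lock angle with the same edge method on the saved early picture, and look at the rest in the scene view.

Run:
```python
from h import *
w=cam("wrist");s=sense();M=rot(s).as_matrix()
T=w["world_from_camera"];Rc=M.T@T[:3,:3];tc=M.T@(T[:3,3]-s["tool_pos"])
M0=np.array([[.308,.951,-.001],[.951,-.308,.002],[.002,-.002,-1.]]);T0=np.eye(4);T0[:3,:3]=M0@Rc;T0[:3,3]=np.array([.4743,.1153,.2512])+M0@tc
c=dict(w,world_from_camera=T0);g=cv2.cvtColor(cv2.imread("pics/w6.png"),cv2.COLOR_BGR2GRAY)
out=[];k=np.array([1,1,1,1,0,-1,-1,-1,-1])
for a in np.arange(0,360,5):
    r=np.arange(12,28,.25);d=[np.cos(np.radians(a)),np.sin(np.radians(a))]
    v=np.array([g[tuple(np.round(proj(c,[.4865+q/1000*d[0],.1733+q/1000*d[1],.064])[::-1]).astype(int))] for q in r]).astype(int)
    e=np.convolve(v,k,'same')[5:-5];j=np.argmax(e)
    if e[j]/4>35: out.append((int(a),round(float(r[j+5]),1)))
print(out)
x=cam("scene");f0=cv2.imread("pics/scene0.png");d=cv2.absdiff(x["frame"],f0).max(2)
for nme,(a,b,cc,dd) in dict(rest=(445,505,215,285),glue=(412,432,252,295),label=(355,395,215,255),carton=(378,425,210,238),tape=(294,340,188,218)).items(): print(nme,(d[cc:dd,a:b]>40).sum(),d[cc:dd,a:b].shape)
```

```text
[(0, 22.5), (5, 23.5), (15, 24.5), (20, 23.2), (25, 21.0), (30, 20.2), (35, 19.0), (40, 18.2), (45, 18.5), (50, 17.5), (55, 17.2), (60, 16.8), (65, 17.2), (70, 17.2), (75, 18.0), (80, 26.2), (85, 18.8), (90, 19.8), (95, 20.8), (100, 26.2), (105, 26.5), (110, 20.5), (115, 25.5), (120, 25.8), (125, 25.5), (130, 17.0), (135, 25.2), (140, 25.5), (145, 15.5), (150, 16.0), (155, 16.0), (160, 15.8), (165, 16.0), (170, 16.8), (175, 17.0), (180, 17.5), (185, 26.2), (190, 26.0), (195, 26.2), (200, 25.5), (205, 26.0), (210, 21.8), (215, 26.5), (220, 26.2), (225, 19.2), (230, 18.5), (235, 19.0), (240, 18.5), (245, 18.5), (250, 19.0), (255, 19.2), (260, 19.8), (265, 21.0), (270, 21.5), (275, 23.0), (280, 24.0), (295, 24.2), (300, 22.5), (305, 22.0), (310, 21.0), (315, 20.5), (320, 20.0), (325, 19.2), (330, 20.0), (335, 20.0), (340, 19.8), (345, 20.5), (350, 21.0), (355, 21.8)]
rest 20 (70, 60)
glue 0 (43, 20)
label 0 (40, 40)
carton 0 (28, 47)
tape 5 (30, 46)
```

The start angle is confirmed at about 61°, so the lock stands at roughly 66–67° (about 1.16 rad). The bystanders, tape and rest look unchanged in the scene view. Handing in.

```bash
python3 -c "
from station import *
print(hand_in())"
```

```text
the job is handed in; nothing more can be done
None
```

The job is handed in, with no verdict returned: by my last measurements the lock stands at about 1.16 rad, the key is home in its rest and released, and the tape roll and bystanders look unmoved. On the first try the key wedged at the lock's stop and slipped from the grip, so I regripped it, freed it by turning the lock nearly back open, and locked it again gently.

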